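Rack the dough scrapers in the steriliser

TASK

Put every scraper on the table away, blade down and fully home in the steriliser slot marked with its handle's colour, one at a time from the back: red, then yellow, then blue (one may be missing). Lay each one first on the sloping rest, blade tip against the stop, and let go of it there to change your grip, then stand it in its slot. When all are in, press the green start button fully down and let go, leaving the bowl, jar and cleaver where they are.

Things in the scene. Friction and masses are not known exactly. Their poses are not given: they have to be found in the camera images.
- red: Plastic scraper, 120 g, may be absent: red handle 90 long x 26 wide x 24 thick, then flat white blade 65 long x 70 wide x 4 thick in the handle's middle plane; both faces alike. Origin on the long axis where handle meets blade; x to the blade's tip (+65), handle x 0 to -90, y width, z thickness. Starts flat on the table (origin 12 up), blade roughly away from the robot. Mass centre near x = -20.
- red_tip (a point): middle of the tip edge of the red scraper's blade (x = 65)
- red_end (a point): middle of the butt end of the red scraper's handle (x = -90)
- yellow: Plastic scraper, 120 g, may be absent: yellow handle 90 long x 26 wide x 24 thick, then flat white blade 65 long x 70 wide x 4 thick in the handle's middle plane; both faces alike. Origin on the long axis where handle meets blade; x to the blade's tip (+65), handle x 0 to -90, y width, z thickness. Starts flat on the table (origin 12 up), blade roughly away from the robot. Mass centre near x = -20.
- yellow_tip (a point): middle of the tip edge of the yellow scraper's blade (x = 65)
- yellow_end (a point): middle of the butt end of the yellow scraper's handle (x = -90)
- blue: Plastic scraper, 120 g, may be absent: blue handle 90 long x 26 wide x 24 thick, then flat white blade 65 long x 70 wide x 4 thick in the handle's middle plane; both faces alike. Origin on the long axis where handle meets blade; x to the blade's tip (+65), handle x 0 to -90, y width, z thickness. Starts flat on the table (origin 12 up), blade roughly away from the robot. Mass centre near x = -20.
- blue_tip (a point): middle of the tip edge of the blue scraper's blade (x = 65)
- blue_end (a point): middle of the butt end of the blue scraper's handle (x = -90)
- rest: Fixed steel rest sloping 45 deg down along its +x (roughly to the robot's right); origin under its 160 x 90 x 10 base. A scraper lies blade down-slope, tip on the stop, blade between black cheeks (78 apart, 40 long; they and the stop reach 13 to 19 above the blade's mid plane), handle on a 14 wide rib that fingers can straddle; the rib runs 45 to 130 up-slope of the stop, so the handle's last 25 stick out.
- rest_tip (a point): where the middle of the blade's tip edge is when a scraper lies home on the rest (against the stop); in the rest's frame at (68.5, 0, 53.5) mm
- rest_end (a point): where the middle of the handle's butt end is then: 155 mm up the 45 degree slope; in the rest's frame at (-41.1, 0, 163.1) mm
- rack: Fixed steriliser rack: grey block 200 (x) x 100 (y) x 70 high, origin mid-underside, z up, +x roughly away from the robot. Three upright slots at x = 60 (red marks), 0 (yellow), -60 (blue), each 9 wide in x, 80 long in y, 58 deep, mouth flared to 21 over the top 12. Blade down to the slot floor, handle standing above. Control box 100 x 80 x 58 high on its -y side carries the green button.
- slot_red (a point): centre of the floor of the red-marked slot, the back (farthest from the robot) one, 12 mm above the table; the mouth is 58 mm above this point. Axes as the rack's.
- slot_yellow (a point): centre of the floor of the yellow-marked slot, the middle one, 12 mm above the table; the mouth is 58 mm above this point. Axes as the rack's.
- slot_blue (a point): centre of the floor of the blue-marked slot, the front (nearest the robot) one, 12 mm above the table; the mouth is 58 mm above this point. Axes as the rack's.
- start (a joint): travel of the green start button, m: 0 up, 0.006 fully down; springs back, about 5 N holds it fully down; pressed straight down
- start_top (a point): middle of the top of the green start button (30 mm across)
- bowl: bystander: loose steel bowl, 170 mm across, 60 high; origin under its middle
- jar: bystander: loose amber jar with white cap, 70 mm across, 110 high; origin under its middle
- cleaver: bystander: loose cleaver lying flat, about 290 mm long; origin under its blade, handle along its -x
Mind the look-alikes: they are no part of the job. Leave any orange or turquoise look-alike of the red alone.

How it is judged:
On the way, in this order (a step that is already met when the one before it is completed fails the run):
1. the red scraper (if present) lies home on the rest, tip on the stop, let go (distance between red_tip and rest_tip below 0.014 m and distance between red_end and rest_end below 0.016 m and contact force between the fingers and red below 0.1 N and linear speed of red below 0.02 m/s), for 0.2 s.
2. the red scraper (if present) stands blade down, fully home in the red-marked slot, let go (distance between red_tip and slot_red below 0.012 m and horizontal distance between red_end and slot_red below 0.03 m and height (world z) of red_end above 0.12 m and contact force between the fingers and red below 0.1 N and linear speed of red below 0.02 m/s), for 0.2 s.
3. the yellow scraper (if present) lies home on the rest, tip on the stop, let go (distance between yellow_tip and rest_tip below 0.014 m and distance between yellow_end and rest_end below 0.016 m and contact force between the fingers and yellow below 0.1 N and linear speed of yellow below 0.02 m/s), for 0.2 s.
4. the yellow scraper (if present) stands blade down, fully home in the yellow-marked slot, let go (distance between yellow_tip and slot_yellow below 0.012 m and horizontal distance between yellow_end and slot_yellow below 0.03 m and height (world z) of yellow_end above 0.12 m and contact force between the fingers and yellow below 0.1 N and linear speed of yellow below 0.02 m/s), for 0.2 s.
5. the blue scraper (if present) lies home on the rest, tip on the stop, let go (distance between blue_tip and rest_tip below 0.014 m and distance between blue_end and rest_end below 0.016 m and contact force between the fingers and blue below 0.1 N and linear speed of blue below 0.02 m/s), for 0.2 s.
6. the blue scraper (if present) stands blade down, fully home in the blue-marked slot, let go (distance between blue_tip and slot_blue below 0.012 m and horizontal distance between blue_end and slot_blue below 0.03 m and height (world z) of blue_end above 0.12 m and contact force between the fingers and blue below 0.1 N and linear speed of blue below 0.02 m/s), for 0.2 s.
7. the start button is pressed fully down (value of joint start above 0.0045 m), for 0.05 s.
At the end, for the whole second after the job is handed in: every scraper present stands released and at rest in the slot of its colour: blade tip within 12 mm of the slot floor's centre, butt end up and within 30 mm sideways of it; the button is let go (all of step 2 and all of step 4 and all of step 6 and value of joint start below 0.002 m); the robot touches nothing.
It fails at once if the bowl is moved more than 40 mm (distance of bowl from where it was at the start of the episode above 0.04 m).
It fails at once if the jar is moved more than 40 mm (distance of jar from where it was at the start of the episode above 0.04 m).
It fails at once if the cleaver is moved more than 40 mm (distance of cleaver from where it was at the start of the episode above 0.04 m).
Of red, yellow, blue only 2 to 3 are there at a start; the rules pass over those that are not, and their reading is None.
At some moment in a run one of red, yellow, blue may be knocked a few centimetres aside while the robot is not near it.
It also fails if it takes over 210 s, if anything falls off the work surface, if the arm or the gripper's body presses on something with over 40 N, if the wrist force passes 120 N, or if a joint passes its speed limit or range.

ROBOT

A 6-joint arm with a two-finger parallel gripper is mounted at the origin on the work surface. World frame = base frame: x ahead of the robot, y to its left, z up, the work surface at z = 0. Lengths are in m, angles in rad, forces in N, time in s.
With the tool pointing down it reaches from about 0.375 to 0.9 m from the base axis. Payload 3.1 kg.
Tool frame: the origin (TCP) lies at the very end of the fingers, on their centre line; the grasp point (between the pads) lies 19 mm behind it; y points along the fingers, x is the direction in which the jaws open and shut, and the axes are right-handed (so a half turn about y gives the same grasp; the last joint's range is limited). The gripper opens to 87 mm and grips with 3 to 60 N. Pads are 19 mm wide; open, the fingers measure 117 mm over their backs; the gripper's body (75 mm by 190 mm) begins 51 mm behind the grasp point.
Start: joints at [1.067, 0.527, 1.433, -0, 1.181, -0.178], TCP at [0.199, 0.592, 0.223] pointing down, gripper open.
Joint ranges: [-3.08, 3.08], [-0.75, 2.2], [0.22, 2.44], [-1.43, 4.57], [0, 2.65], [-2.85, 2.85]. Speed limits (rad/s): [2.79, 2.79, 3.14, 3.14, 3.14, 3.14].

INTERFACE

Orientations are given as a unit quaternion [x, y, z, w].
In Python, from rig import robot gives the robot as it stands.
- The arm moves only by the shell command python3 -m creep 'ROWS' [FORCE]. ROWS is JSON, a list of rows, each a list of 3 entries, a list of its own where there are three numbers: the shift along the tool's x, y, z in mm, then the turn about the tool's y in rad, then the opening, from 0 (shut) to 1 (fully open). A call has 1 to 8 rows; each row shifts and turns the commanded pose from where the row before left it, along the tool's axes as they then stand; what a row does not reach is not made up. A row lasts 1/10 s, in which the tool goes at most 50 mm and 8.59 degrees, less where a joint would pass 70% of its speed; a pose out of reach is approached as far as the arm can. A call with a gripper value outside its range is refused whole. The fingers move at their own pace and stop on an object; FORCE is the grip in N (left out, the last holds). Time passes only in rows, so rows that do not move let the fingers close. It gives the time, the measured TCP pose, the force and the opening at its end, in the units of the state.
- robot.get_obs(): the state, without advancing time (a new reading comes with each control period).
- robot.camera(name): name is "side" or "top" or "wrist"; returns a dict with "pixels" (400x640x3 uint8, red, green, blue), "fx", "fy", "cx", "cy" (pixels), "k1" (the pictures are not rectified: a ray, as slopes to the right and down, at radius r is drawn at 1 + k1 r^2 times it, then the intrinsics apply), "position" and "rotation" of the camera in the world. Camera axes: x right, y up, looking along -z (the intrinsics and any distortion apply to the point x, -y, -z); pixel columns grow to the right and rows downward; lengths in m; the calibration is good to about 2 mm. A picture is of the moment at which its call begins. There is no depth.
- robot.hand_in(): hands the job in, once; it reports no verdict.
The state is a dict: "time": time; "q": joint angles; "joint_velocities": joint speeds; "joint_torque": joint torques, N m; "position": TCP position; "tool_rot": TCP orientation; "ft_force": force on the tool from outside, world axes, zero at the start; "moment": the same for the moment, N m; "grip_width": finger opening in m.
Only numpy, scipy, OpenCV 4.12 (cv2) and the standard library are available. Lean on these libraries where they do the work, as an engineer would, in place of code of your own. Each camera call takes 0.05 s, during which the arm holds its last target.

## Working session

There is one attempt and no reset: what is moved stays moved. The work goes in short steps, Python scripts to look and compute and a shell command to move; the robot and the scene stay as the last step left them, time stands still between calls to the robot, and variables do not carry over. Pictures are saved under pics/ and viewed, and the job is handed in when it is done.

```bash
ls -la; mkdir -p pics
cat > h.py <<'E'
import numpy as np,cv2
from rig import robot
from scipy.spatial.transform import Rotation as R
def snap(n,f):
    c=robot.camera(n); cv2.imwrite(f'pics/{f}.png',cv2.cvtColor(c['pixels'],cv2.COLOR_RGB2BGR)); np.save(f'pics/{f}.npy',c,allow_pickle=True); return c
def load(f): return np.load(f'pics/{f}.npy',allow_pickle=True).item()
def ray(c,u,v):
    d=np.array([(u-c['cx'])/c['fx'],(v-c['cy'])/c['fy']]); s=d.copy()
    for _ in range(30): s=d/(1+c['k1']*(s@s))
    Rm=np.array(c['rotation']); Rm=Rm if Rm.shape==(3,3) else R.from_quat(Rm).as_matrix()
    return np.array(c['position']), Rm@np.array([s[0],-s[1],-1])
def onz(c,u,v,z):
    p,d=ray(c,u,v); return p+d*(z-p[2])/d[2]
def proj(c,P):
    Rm=np.array(c['rotation']); Rm=Rm if Rm.shape==(3,3) else R.from_quat(Rm).as_matrix()
    q=Rm.T@(np.array(P)-c['position']); s=np.array([q[0],-q[1]])/-q[2]
    s=s*(1+c['k1']*(s@s)); return np.array([c['fx']*s[0]+c['cx'],c['fy']*s[1]+c['cy']])
def two(c1,p1,c2,p2):
    a,d=ray(c1,*p1); b,e=ray(c2,*p2); d/=np.linalg.norm(d); e/=np.linalg.norm(e)
    A=np.stack([d,-e],1); t=np.linalg.lstsq(A,b-a,rcond=None)[0]
    return (a+d*t[0]+b+e*t[1])/2, np.linalg.norm(a+d*t[0]-b-e*t[1])
E
python3 - <<'E'
from h import *
o=robot.get_obs(); print(o)
print(R.from_quat(o['tool_rot']).as_matrix().round(3))
for n in ['top','side','wrist']:
    c=snap(n,n+'0'); print(n,{k:v for k,v in c.items() if k!='pixels'})
E
```

```text
total 12
drwxr-xr-x  3 agent agent 4096 Dec  7 01:33 .
drwxr-xr-x 23 root  root  4096 Dec  7 01:33 ..
drwxr-xr-x  2 agent agent 4096 Dec  7 01:33 pics
{'time': 0.0, 'q': array([ 1.06752958e+00,  5.28471136e-01,  1.43391308e+00,  1.82921093e-06,
        1.18138609e+00, -1.78475819e-01]), 'joint_velocities': array([-9.62271830e-05, -1.68686138e-03,  6.37183424e-04,  5.37413552e-05,
       -1.54519345e-03, -1.17516109e-03]), 'joint_torque': array([-1.18498414e-03, -4.40038562e+01, -1.76590848e+01,  6.32358156e-02,
        5.83539088e-02, -1.76156364e-04]), 'position': array([0.19904029, 0.59168188, 0.22156515]), 'tool_rot': array([ 0.57459306,  0.41188431, -0.413275  , -0.57393197]), 'ft_force': array([-0.12935578,  0.35184439, -0.16934049]), 'moment': array([-0.02513206,  0.03629961,  0.00203305]), 'grip_width': 0.08717887021080273}
[[ 0.319 -0.001 -0.948]
 [ 0.948 -0.002  0.319]
 [-0.002 -1.     0.   ]]
top {'fx': 471.2417604406227, 'fy': 471.2417604406227, 'cx': 322.51524126400676, 'cy': 189.9643054952671, 'k1': -0.1419874689650312, 'position': array([0.34022547, 0.04134018, 1.60806492]), 'rotation': array([-0.03605134,  0.03922092,  0.70775898, -0.7044425 ])}
side {'fx': 477.0315757182268, 'fy': 477.0315757182268, 'cx': 318.42951120126884, 'cy': 205.1548024841658, 'k1': -0.07860506149330204, 'position': array([ 0.43293145, -0.97525397,  1.25451957]), 'rotation': array([ 0.34988185, -0.00768517, -0.04170273,  0.93583359])}
wrist {'fx': 297.3174188729143, 'fy': 297.3174188729143, 'cx': 319.00959416668627, 'cy': 196.26314569432694, 'k1': -0.01864571661207241, 'position': array([0.124623  , 0.61740565, 0.38447236]), 'rotation': array([-0.11899558, -0.08407167,  0.5772272 ,  0.80348041])}
```

View pics/top0.png

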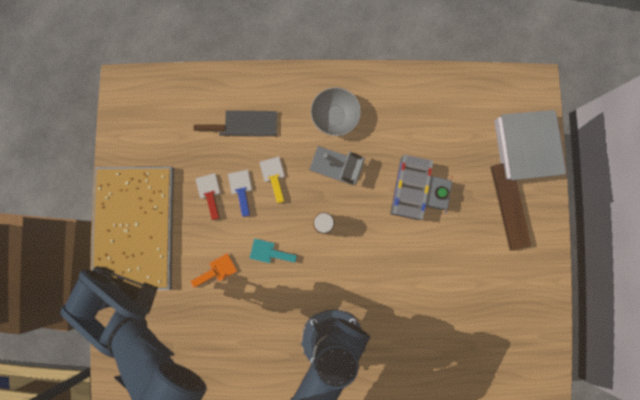

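View pics/side0.png

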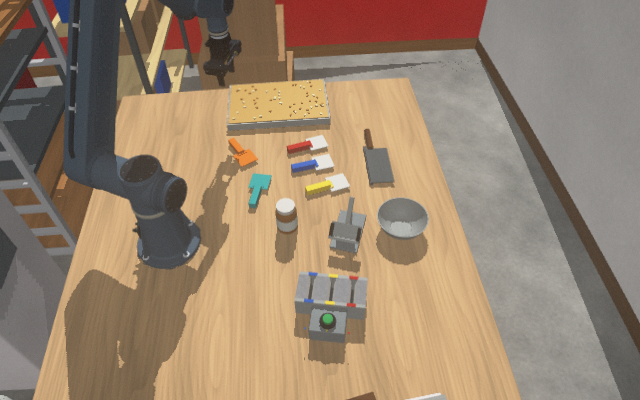

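View pics/wrist0.png

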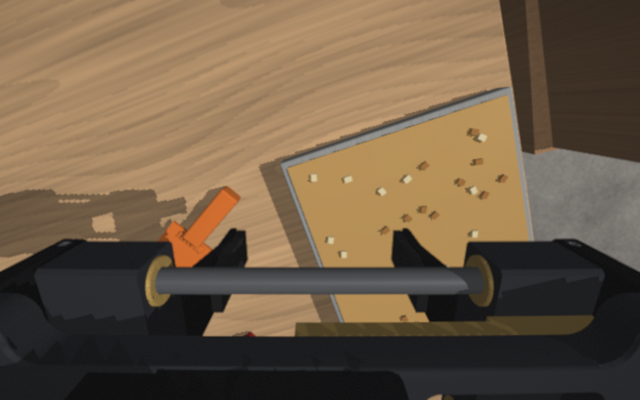

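Run:
```python
from h import *
a=cv2.imread('pics/top0.png')[130:245,180:460]; cv2.imwrite('pics/topz.png',cv2.resize(a,None,fx=2.85,fy=2.85,interpolation=cv2.INTER_CUBIC))
a=cv2.imread('pics/side0.png')[190:350,280:380]; cv2.imwrite('pics/sidez.png',cv2.resize(a,None,fx=3.7,fy=3.7,interpolation=cv2.INTER_CUBIC))
for n in ['top0','side0']:
    c=load(n); h=cv2.cvtColor(c['pixels'],cv2.COLOR_RGB2HSV)
    for col,(lo,hi) in dict(red=(172,4),yellow=(24,32),blue=(105,125),green=(50,75)).items():
        H,S,V=cv2.split(h); m=((H>=lo)|(H<=hi)) if lo>hi else ((H>=lo)&(H<=hi))
        m=(m&(S>140)&(V>60)).astype(np.uint8)
        k,l,s,ce=cv2.connectedComponentsWithStats(m)
        for i in range(1,k):
            if 4<=s[i,4]<500: print(n,col,s[i],ce[i].round(1),onz(c,*ce[i],0.02 if s[i,4]>60 else 0.07).round(3))
```

```text
top0 red [402 164   3   5  10] [403.3 166. ] [ 0.583 -0.234  0.07 ]
top0 red [429 169   2   6   8] [429.2 171. ] [ 0.566 -0.321  0.07 ]
top0 red [205 192  13  27 162] [211.7 204.6] [0.462 0.411 0.02 ]
top0 yellow [271 176  12  26 133] [276.7 188.2] [0.517 0.189 0.02 ]
top0 yellow [399 183   2   3   4] [399.5 184.2] [ 0.522 -0.22   0.07 ]
top0 blue [239 190   8  25  59] [242.6 202.2] [0.466 0.297 0.07 ]
side0 red [ 43   0  14  21 160] [50.  8.] [-0.926  1.761  0.02 ]
side0 red [ 13   8  23  21 244] [25.  21.1] [-1.029  1.624  0.02 ]
side0 red [164  14  20  35 406] [174.   35.3] [-0.138  1.317  0.02 ]
side0 red [184  16  18  37 449] [193.1  33.9] [-0.039  1.317  0.02 ]
side0 red [59 37  9 17 78] [63.8 42.9] [-0.718  1.333  0.02 ]
side0 red [ 32  41  18  18 161] [41.1 52. ] [-0.817  1.261  0.02 ]
side0 red [ 15  69  21  20 183] [25.5 80.8] [-0.812  1.005  0.02 ]
side0 red [287 141  25   9  95] [299.3 144.9] [0.457 0.408 0.02 ]
side0 red [350 276   8   3  17] [353.3 277.4] [ 0.579 -0.236  0.07 ]
side0 red [347 303   9   4  24] [350.8 304.5] [ 0.561 -0.323  0.07 ]
side0 yellow [306 181  27  10 130] [318.2 185.3] [0.511 0.188 0.02 ]
side0 yellow [329 274   8   3  21] [332.1 275.1] [ 0.519 -0.222  0.07 ]
side0 yellow [326 301   8   4  23] [329.4 302.2] [ 0.502 -0.311  0.07 ]
side0 blue [ 54   0  15  22 234] [62.4  8.7] [-0.843  1.735  0.02 ]
side0 blue [292 160  23   8  67] [303.2 163.4] [0.465 0.304 0.02 ]
side0 blue [309 273   8   2  13] [313.1 273.4] [ 0.464 -0.211  0.07 ]
side0 blue [305 300   8   2  15] [308.7 300.5] [ 0.445 -0.3    0.07 ]
```

View pics/topz.png

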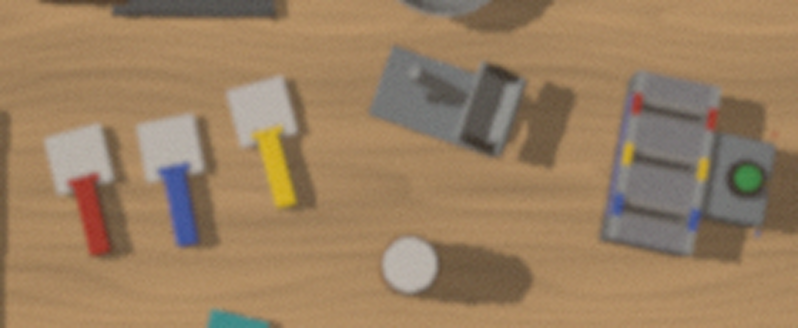

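View pics/sidez.png

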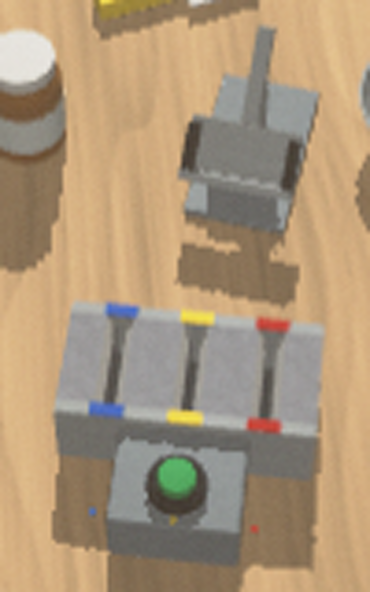

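```bash
cat >> h.py <<'E'
def yaw():
    M=R.from_quat(robot.get_obs()['tool_rot']).as_matrix(); return np.arctan2(M[1,0],M[0,0])
def to(p,psi=None,cur=None):
    """print tool shift (mm) and turn (rad) to reach TCP p, yaw psi (mod pi nearest)"""
    o=robot.get_obs(); M=R.from_quat(o['tool_rot']).as_matrix(); d=M.T@(np.array(p)-o['position'])*1000
    y=yaw(); print('t',round(o['time'],2),'TCP',o['position'].round(4),'yaw',round(np.degrees(y),1),'q',o['q'].round(2),'w',round(o['grip_width'],4))
    print('shift xyz mm',d.round(1))
    if psi is not None:
        for k in (-1,0,1):
            a=-((psi-y+k*np.pi+np.pi)%(2*np.pi)-np.pi); print('  turn',round(a,3))
E
python3 - <<'E'
from h import *
c=load('wrist0'); o=robot.get_obs()
for uv in [(319,196),(319,50),(319,240),(100,100)]: print(uv,onz(c,*uv,0.0).round(3), (onz(c,*uv,0.0)-o['position']).round(3))
print(proj(c,o['position']))
t=load('top0')
H=onz(t,211.7,204.6,.02); B=onz(t,207.7,185.4,.014); d=B-H; print('red',H,np.degrees(np.arctan2(d[1],d[0])),np.linalg.norm(d[:2]))
to([.42,.40,.25],np.radians(11))
E
```

```text
(319, 196) [0.234 0.58  0.   ] [ 0.034 -0.012 -0.222]
(319, 50) [0.063 0.637 0.   ] [-0.136  0.045 -0.222]
(319, 240) [0.295 0.559 0.   ] [ 0.096 -0.033 -0.222]
(100, 100) [0.028 0.361 0.   ] [-0.171 -0.231 -0.222]
[318.95549765 243.83083138]
red [0.46159272 0.4110457  0.02      ] 14.02791466533986 0.06858973865293495
t 0.15 TCP [0.1992 0.5918 0.2218] yaw 71.4 q [ 1.07  0.53  1.43 -0.    1.18 -0.18] w 0.0871
shift xyz mm [-111.4  -28.1 -270.5]
  turn -2.088
  turn 1.054
  turn -2.088
```

```bash
python3 - <<'E'
from h import *
to([.39,.39,.26],np.radians(104))
E
python3 -m creep '[[[-15,-5,-45],-0.14,1],[[-20,-5,-42],-0.14,1],[[-28,-5,-38],-0.14,1],[[-35,-5,-32],-0.14,1],[[-40,-5,-24],0,1]]'
python3 - <<'E'
from h import *
to([.39,.39,.26],np.radians(104))
E
```

```text
t 0.15 TCP [0.1992 0.5918 0.2218] yaw 71.4 q [ 1.07  0.53  1.43 -0.    1.18 -0.18] w 0.0871
shift xyz mm [-130.5  -38.1 -245.2]
  turn 2.572
  turn -0.569
  turn 2.572
time: 0.65
position: [0.3804, 0.4405, 0.2474]
tool_rot: [-0.438, -0.555, 0.556, 0.437]
ft_force: [0.2, 0.8, 0.4]
grip_width: 0.087
t 0.65 TCP [0.3804 0.4405 0.2474] yaw 103.6 q [ 0.67  0.44  1.51 -0.    1.19 -1.14] w 0.087
shift xyz mm [-51.4 -12.6   2.5]
  turn 3.134
  turn -0.008
  turn 3.134
```

```bash
python3 -m creep '[[[-30,-6,0],0,1],[[-22,-6,2],0,1],[[0,0,0],0,1]]'
python3 - <<'E'
from h import *
c=snap('wrist','w1'); to([.39,.39,.26])
E
```

```text
time: 0.95
position: [0.3899, 0.3884, 0.2599]
tool_rot: [-0.439, -0.554, 0.554, 0.439]
ft_force: [-0.9, 0.3, 0.6]
grip_width: 0.087
t 1.0 TCP [0.3896 0.39   0.2597] yaw 103.3 q [ 0.58  0.38  1.58  0.    1.18 -1.22] w 0.087
shift xyz mm [-0.1 -0.3 -0.4]
```

View pics/w1.png

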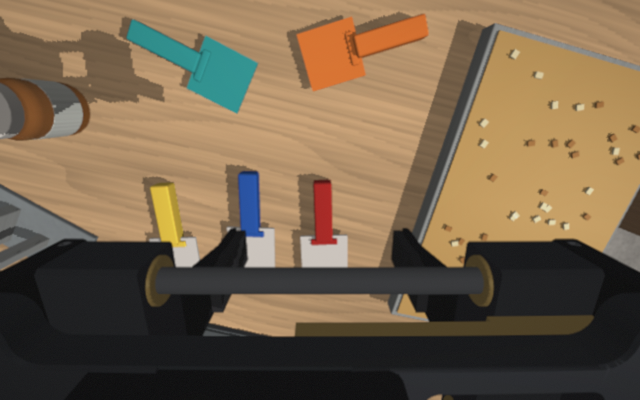

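```bash
cat >> h.py <<'E'
RNG=dict(red=(172,4),yellow=(24,32),blue=(105,125),green=(50,75))
def mask(c,col,smin=140,vmin=50):
    H,S,V=cv2.split(cv2.cvtColor(c['pixels'],cv2.COLOR_RGB2HSV)); lo,hi=RNG[col]
    m=((H>=lo)|(H<=hi)) if lo>hi else ((H>=lo)&(H<=hi)); return (m&(S>smin)&(V>vmin)).astype(np.uint8)
def handle(c,col,z=0.024,amin=40,amax=6000,roi=None):
    m=mask(c,col)
    if roi: mm=np.zeros_like(m); mm[roi[1]:roi[3],roi[0]:roi[2]]=1; m=m*mm
    k,l,s,ce=cv2.connectedComponentsWithStats(m)
    for i in range(1,k):
        if amin<s[i,4]<amax:
            ys,xs=np.nonzero(l==i); P=np.array([onz(c,x,y,z)[:2] for x,y in zip(xs,ys)]).astype(np.float32)
            r=cv2.minAreaRect(P); b=cv2.boxPoints(r); e=[(b[j]+b[(j+1)%4])/2 for j in range(4)]
            L=[np.linalg.norm(e[j]-e[j+2]) for j in (0,1)]; j=int(np.argmax(L)); A,B=e[j],e[j+2]
            if A[0]>B[0]: A,B=B,A
            d=B-A; print(col,'ctr',np.round(r[0],4),'near end',A.round(4),'far end',B.round(4),'len/wid',np.round(sorted(L),4),'yaw',np.degrees(np.arctan2(d[1],d[0])).round(1),'area',s[i,4])
E
python3 - <<'E'
from h import *
c=load('w1')
for k in ('red','blue','yellow'): handle(c,k)
c=load('top0')
for k in ('red','blue','yellow'): handle(c,k)
E
```

```text
red ctr [0.4521 0.4099] near end [0.4057 0.399 ] far end [0.4984 0.4208] len/wid [0.0353 0.0952] yaw 13.2 area 1113
blue ctr [0.4645 0.3045] near end [0.4188 0.2938] far end [0.5101 0.3153] len/wid [0.0303 0.0938] yaw 13.3 area 1183
yellow ctr [0.5096 0.1888] near end [0.4683 0.1775] far end [0.5509 0.2001] len/wid [0.0214 0.0857] yaw 15.3 area 683
red ctr [0.459 0.41 ] near end [0.4155 0.3993] far end [0.5025 0.4206] len/wid [0.0283 0.0896] yaw 13.7 area 162
blue ctr [0.4709 0.303 ] near end [0.4299 0.2953] far end [0.5119 0.3108] len/wid [0.0142 0.0835] yaw 10.7 area 59
yellow ctr [0.5149 0.1879] near end [0.4722 0.1759] far end [0.5575 0.2   ] len/wid [0.0205 0.0886] yaw 15.8 area 133
```

Run:
```python
from h import *
to([.4416,.4068,.005])
```

```text
t 1.0 TCP [0.3896 0.39   0.2597] yaw 103.3 q [ 0.58  0.38  1.58  0.    1.18 -1.22] w 0.087
shift xyz mm [  4.3 254.7 -54.5]
```

```bash
python3 -m creep '[[[4,40,-30],0,1],[[0,45,-24],0,1],[[0,45,0],0,1],[[0,45,0],0,1],[[0,40,0],0,1],[[0,0,0],0,1]]'
python3 - <<'E'
from h import *
c=snap('wrist','w2');to([.4416,.4068,.005])
E
```

```text
time: 1.6
position: [0.4355, 0.4056, 0.0393]
tool_rot: [-0.436, -0.551, 0.56, 0.44]
ft_force: [-0.7, -0.9, 0.1]
grip_width: 0.0871
t 1.65 TCP [0.4376 0.4068 0.0425] yaw 103.5 q [ 0.56  0.74  1.63  0.    0.78 -1.24] w 0.0873
shift xyz mm [-0.9 37.5 -4.1]
```

View pics/w2.png

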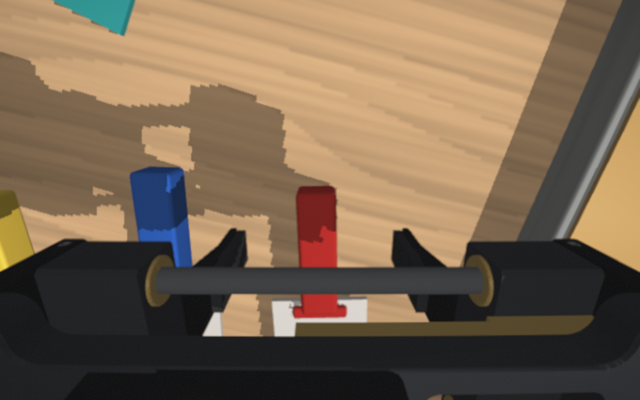

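```bash
python3 -m creep '[[[-1,20,-4],0,1],[[0,17,0],0,1],[[0,0,0],0,1]]'
python3 -m creep '[[[0,0,0],0,0],[[0,0,0],0,0],[[0,0,0],0,0],[[0,0,0],0,0],[[0,0,0],0,0],[[0,0,0],0,0]]' 20
python3 - <<'E'
from h import *
handle(snap('wrist','w3'),'red')
E
```

```text
time: 1.95
position: [0.4445, 0.4079, 0.0093]
tool_rot: [0.438, 0.555, -0.555, -0.438]
ft_force: [-0.5, -0.2, 0.2]
grip_width: 0.0871
time: 2.55
position: [0.4444, 0.407, 0.0087]
tool_rot: [0.438, 0.555, -0.555, -0.438]
ft_force: [0.6, 0.2, 0.4]
grip_width: 0.0468
red ctr [0.428  0.4018] near end [0.405  0.3958] far end [0.451  0.4078] len/wid [0.0248 0.0475] yaw 14.6 area 3725
red ctr [0.4773 0.4152] near end [0.4743 0.4274] far end [0.4802 0.4029] len/wid [0.0187 0.0252] yaw -76.6 area 1195
```

```bash
python3 -m creep '[[[0,4,0],0,0],[[0,0,0],0,0],[[0,0,0],0,0],[[0,0,0],0,0],[[0,0,0],0,0],[[0,0,0],0,0]]' 20
python3 - <<'E'
from h import *
to([.4416,.4068,.25])
E
```

```text
time: 3.2
position: [0.4443, 0.4069, 0.0044]
tool_rot: [-0.438, -0.555, 0.555, 0.438]
ft_force: [-0.4, 0.6, -1.3]
grip_width: 0.0259
t 3.2 TCP [0.4443 0.4069 0.0044] yaw 103.4 q [ 0.56  0.81  1.63  0.    0.71 -1.25] w 0.0259
shift xyz mm [   0.5 -245.6    2.7]
```

```bash
python3 -m creep '[[[0,-20,0],0,0],[[0,-30,0],0,0],[[0,-45,0],0,0],[[0,-45,0],0,0],[[0,-45,0],0,0],[[0,-45,0],0,0],[[0,-40,0],0,0],[[0,0,0],0,0]]' 20
python3 - <<'E'
from h import *
c=snap('side','s4'); a=cv2.cvtColor(c['pixels'],cv2.COLOR_RGB2BGR)[40:220,220:420]
cv2.imwrite('pics/s4z.png',cv2.resize(a,None,fx=3,fy=3,interpolation=cv2.INTER_CUBIC))
E
```

```text
time: 4.0
position: [0.4474, 0.4091, 0.2816]
tool_rot: [0.44, 0.56, -0.55, -0.436]
ft_force: [0.6, 1.1, -1.5]
grip_width: 0.0254
```

View pics/s4z.png

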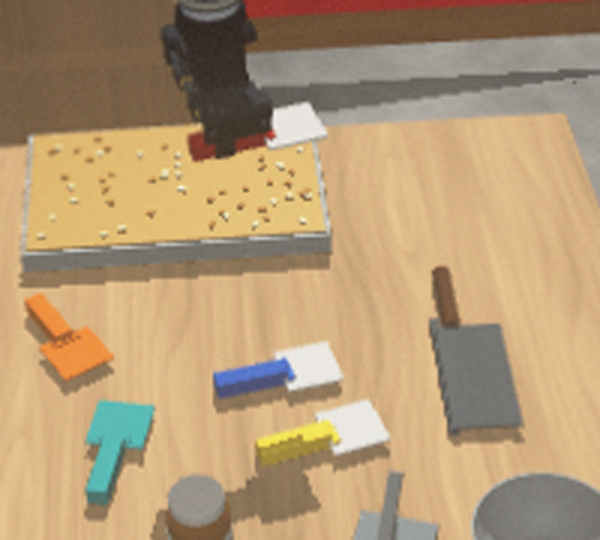

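```bash
python3 -m creep '[[[0,0,0],0,0],[[0,0,0],0,0],[[0,0,0],0,0],[[0,0,0],0,0],[[0,0,0],0,0]]' 3
python3 - <<'E'
from h import *
c=snap('side','s5'); a=cv2.cvtColor(c['pixels'],cv2.COLOR_RGB2BGR)[40:150,220:420]
cv2.imwrite('pics/s5z.png',cv2.resize(a,None,fx=3,fy=3,interpolation=cv2.INTER_CUBIC))
E
```

```text
time: 4.55
position: [0.4442, 0.4068, 0.2736]
tool_rot: [-0.438, -0.554, 0.555, 0.438]
ft_force: [0.1, -0.0, -1.6]
grip_width: 0.0257
```

View pics/s5z.png

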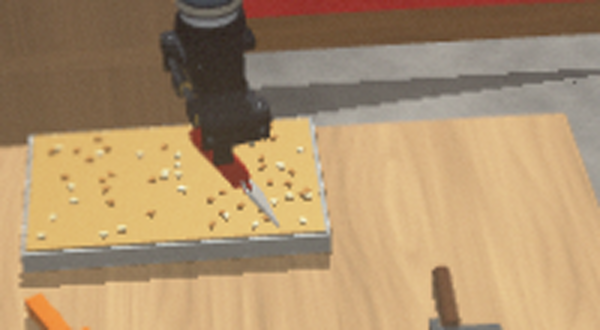

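```bash
python3 -m creep '[[[0,0,0],0,0],[[0,0,0],0,0]]' 25
cat >> h.py <<'E'
def onplane(c,u,v):
    """ray onto vertical plane through TCP, containing tool z; returns coords relative TCP: along tool z, up"""
    o=robot.get_obs(); M=R.from_quat(o['tool_rot']).as_matrix(); n=M[:,0]; p,d=ray(c,u,v)
    P=p+d*((o['position']-p)@n)/(d@n); q=P-o['position']; return np.array([q@M[:,2],q[2]])
E
python3 - <<'E'
from h import *
c=snap('side','s6'); a=cv2.cvtColor(c['pixels'],cv2.COLOR_RGB2BGR)[70:130,270:330]
cv2.imwrite('pics/s6z.png',cv2.resize(a,None,fx=9,fy=9,interpolation=cv2.INTER_CUBIC))
to([0.5,0,0.28])
E
```

```text
time: 4.8
position: [0.4444, 0.407, 0.2745]
tool_rot: [-0.438, -0.555, 0.555, 0.438]
ft_force: [-0.2, -0.4, -1.4]
grip_width: 0.0258
t 4.85 TCP [0.4444 0.407  0.2746] yaw 103.4 q [ 0.56  0.44  1.43 -0.    1.27 -1.25] w 0.0259
shift xyz mm [-408.8   -5.5   40.3]
```

View pics/s6z.png

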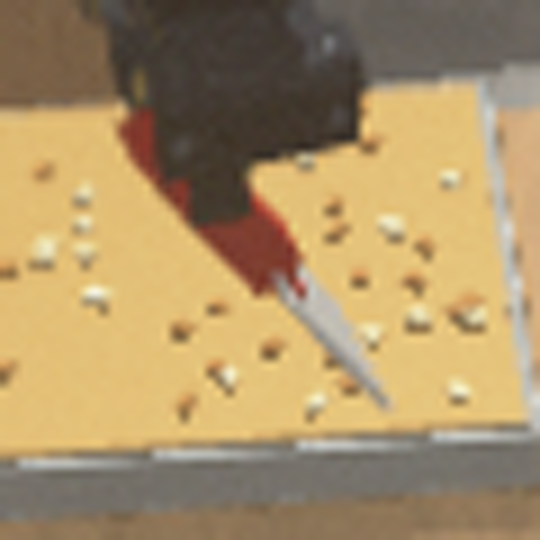

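Run:
```python
from h import *
c=load('s6'); 
J=(270+285/9,70+280/9)
for n,p in dict(tip=(313.1,115),junc=J,butt=(285,83.2)).items(): print(n,onplane(c,*p)*1000)
a=onplane(c,313.1,115);b=onplane(c,*J);d=a-b;print(np.degrees(np.arctan2(d[1],-d[0])),np.linalg.norm(d))
```

```text
tip [ -71.42803413 -126.03009273]
junc [-30.47131755 -53.05652564]
butt [25.01725024 35.57651254]
-60.69650065460211 0.0836815040971395
```

Run:
```python
from h import *
c=load('top0'); f=lambda u,v,z: onz(c,180+u/2.85,130+v/2.85,z).round(4)
print('base tl',f(393,45,.01),'bl',f(371,113,.01)); print('stop r', f(523,80,.06),f(497,155,.06))
to([0.53,-.13,.35],np.radians(-15))
```

```text
base tl [0.6644 0.0489 0.01  ] bl [0.5813 0.0757 0.01  ]
stop r [ 0.6121 -0.1033  0.06  ] [ 0.5238 -0.0716  0.06  ]
t 4.85 TCP [0.4444 0.407  0.2746] yaw 103.4 q [ 0.56  0.44  1.43 -0.    1.27 -1.25] w 0.0259
shift xyz mm [-542.2  -75.5   41.2]
  turn -1.075
  turn 2.067
  turn -1.075
```

```bash
python3 -m creep '[[[-20,-30,0],0,0],[[-40,-30,0],0,0],[[-45,-16,10],0,0],[[-45,0,10],0,0],[[-45,0,10],0,0],[[-45,0,10],0,0],[[-45,0,0],0,0],[[-45,0,0],0,0]]' 25
python3 -m creep '[[[-45,0,0],0,0],[[-45,0,0],0,0],[[-45,0,0],0.1,0],[[-30,0,0],0.14,0],[[0,0,0],0.14,0],[[0,0,0],0.14,0],[[0,0,0],0.14,0],[[0,0,0],0.14,0]]'
python3 -m creep '[[[0,0,0],0.14,0],[[0,0,0],0.14,0],[[0,0,0],0.14,0],[[0,0,0],0.14,0],[[0,0,0],0.14,0],[[0,0,0],0.14,0],[[0,0,0],0.14,0],[[0,0,0],0.14,0]]'
python3 - <<'E'
from h import *
to([0.53,-.13,.35],np.radians(-18))
E
```

```text
time: 5.65
position: [0.4818, 0.0751, 0.3511]
tool_rot: [0.439, 0.555, -0.555, -0.438]
ft_force: [0.6, 1.2, -1.5]
grip_width: 0.0257
time: 6.45
position: [0.5172, -0.0846, 0.3506]
tool_rot: [0.621, 0.339, -0.338, -0.621]
ft_force: [-0.9, 0.5, -1.3]
grip_width: 0.0256
time: 7.25
position: [0.5172, -0.0843, 0.3507]
tool_rot: [0.706, -0.043, 0.043, -0.706]
ft_force: [0.0, 0.2, -2.3]
grip_width: 0.0257
t 7.25 TCP [ 0.5172 -0.0843  0.3507] yaw -6.9 q [-0.38  0.26  1.51  0.    1.38 -0.25] w 0.0257
shift xyz mm [ 18.2   0.7 -43.8]
  turn -2.948
  turn 0.193
  turn -2.948
```

```bash
python3 -m creep '[[[10,0,-30],0.1,0],[[8,0,-14],0.093,0],[[0,0,0],0,0],[[0,0,0],0,0]]'
python3 - <<'E'
from h import *
snap('wrist','w7');snap('side','s7');snap('top','t7'); to([0.53,-.13,.35],np.radians(-18))
a=cv2.imread('pics/side0.png')
E
```

```text
time: 7.65
position: [0.5283, -0.1304, 0.3504]
tool_rot: [-0.698, 0.108, -0.108, 0.699]
ft_force: [0.5, 0.2, -1.5]
grip_width: 0.0257
t 7.8 TCP [ 0.5282 -0.1297  0.3505] yaw -17.6 q [-0.45  0.29  1.46  0.    1.39 -0.14] w 0.0259
shift xyz mm [1.8 0.5 0.3]
  turn -3.134
  turn 0.008
  turn -3.134
```

View pics/w7.png

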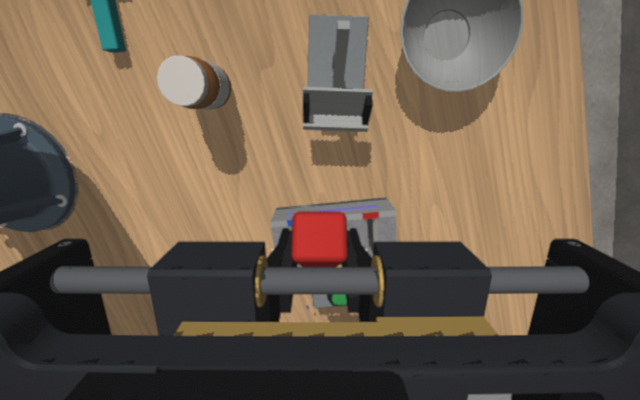

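View pics/s7.png

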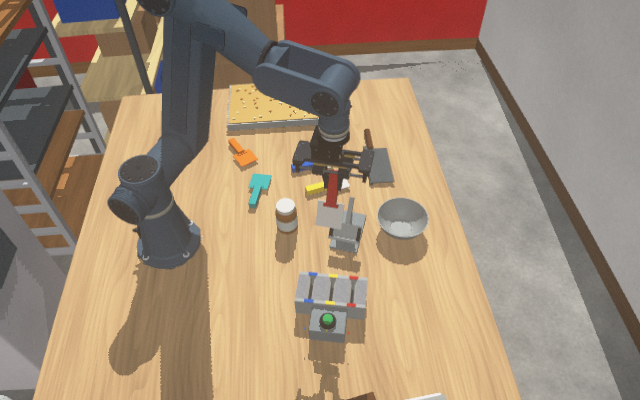

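Run:
```python
from h import *
a=cv2.imread('pics/w7.png')[5:145,270:410]; cv2.imwrite('pics/w7z.png',cv2.resize(a,None,fx=4.2,fy=4.2,interpolation=cv2.INTER_CUBIC))
a=cv2.imread('pics/side0.png')[190:265,320:370]; cv2.imwrite('pics/s0z.png',cv2.resize(a,None,fx=8,fy=8,interpolation=cv2.INTER_CUBIC))
```

```text
(no output)
```

View pics/w7z.png

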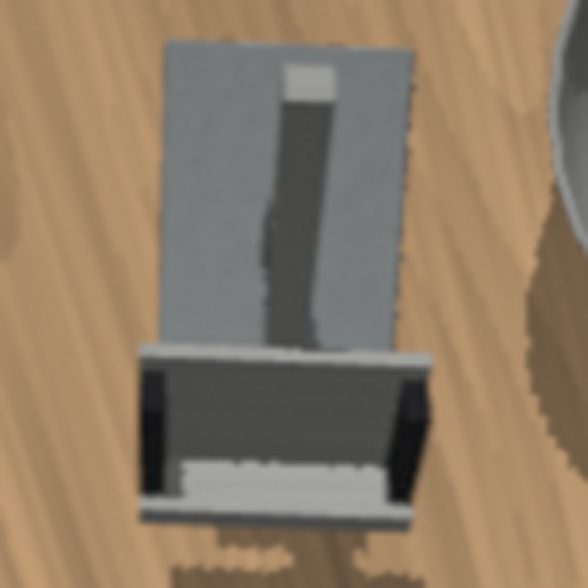

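View pics/s0z.png

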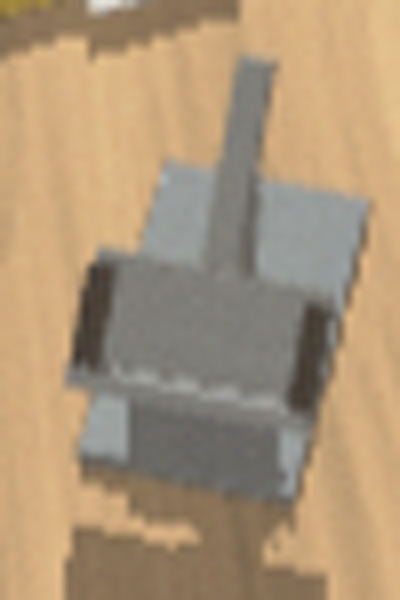

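Run:
```python
from h import *
w=load('w7'); s=load('side0')
W=lambda u,v,z: onz(w,270+u/4.2,5+v/4.2,z)
S=lambda u,v,z: onz(s,320+u/8,190+v/8,z)
A,B=W(167,42,.01),W(412,50,.01); C,D=W(160,345,.01),W(395,345,.01)
print('wrist far edge',A,B,np.linalg.norm(A-B)); print('sides',C,D)
for d in (B-A,C-A,D-B): print(np.degrees(np.arctan2(d[1],d[0])))
q=[S(165,162,.01),S(370,203,.01),S(295,500,.0),S(85,465,.0)]
for a in q: print('side',a)
print(sum(q)/4, [np.linalg.norm(q[i]-q[(i+1)%4]) for i in range(4)])
for i in range(4):
    d=q[(i+1)%4]-q[i]; print(np.degrees(np.arctan2(d[1],d[0])))
# cheek/upper edge of blade plate & stop ends
# rest candidate: center from far edge
m=(A+B)/2; 
for th in (-106,-107,-108):
    x=np.array([np.cos(np.radians(th)),np.sin(np.radians(th)),0]); c0=m+.08*x; c0[2]=0; T=c0+.0685*x+[0,0,.0535]; E=c0-.0411*x+[0,0,.1631]
    print(th,c0,T,E)
    for lx,lz in ((-.0411+.025*.7071-.0085*0,.1631-.025*.7071),): pass
    # rib top end: 130 upslope of stop, 12 below axis
    for P in ((.0685-.13*.7071-.012*.7071,.0535+.13*.7071-.012*.7071),):
        P3=c0+P[0]*x+[0,0,P[1]]; print('rib end pred wrist zoom',(proj(w,P3)-[270,5])*4.2,'side zoom',(proj(s,P3)-[320,190])*8)
    print('T pred',(proj(w,T)-[270,5])*4.2,(proj(s,T)-[320,190])*8)
```

```text
wrist far edge [0.58005489 0.07650778 0.01      ] [0.66303143 0.04760389 0.01      ] 0.08786660567063609
sides [ 0.54562434 -0.02026618  0.01      ] [ 0.63076439 -0.0472387   0.01      ]
-19.20517541672187
-109.58470763282219
-108.7891616991371
side [0.5784075  0.07276627 0.01      ]
side [0.66222646 0.04178169 0.01      ]
side [ 0.61124765 -0.10042109  0.        ]
side [ 0.52920386 -0.0752652   0.        ]
[ 0.59527137 -0.01528458  0.005     ] [np.float64(0.0893625320108019), np.float64(0.15139508000379978), np.float64(0.08581376729807076), np.float64(0.1563147929055133)]
-20.28737706871634
-109.72243875382954
162.95365061127998
71.61389759491459
-106 [ 0.59949217 -0.0148451   0.        ] [ 0.58061101 -0.08069153  0.0535    ] [0.61082086 0.02466275 0.1631    ]
rib end pred wrist zoom [322.04275213 106.27693128] side zoom [263.57837745  57.2782197 ]
T pred [301.84769757 476.5064335 ] [217.21682819 386.19655169]
-107 [ 0.59815342 -0.01444855  0.        ] [ 0.57812596 -0.07995542  0.0535    ] [0.6101699  0.02485558 0.1631    ]
rib end pred wrist zoom [318.94525956 106.33746695] side zoom [261.46790917  56.97601908]
T pred [294.5854517  476.64820925] [210.70736275 385.18720117]
-108 [ 0.5968218  -0.01402869  0.        ] [ 0.57565413 -0.07917606  0.0535    ] [0.6095224  0.02505974 0.1631    ]
rib end pred wrist zoom [315.84842677 106.33838564] side zoom [259.36391684  56.64670189]
T pred [287.32416999 476.6597887 ] [204.22100283 384.08802197]
```

Run:
```python
from h import *
a=cv2.imread('pics/s7.png')[160:240,300:360]; cv2.imwrite('pics/s7z.png',cv2.resize(a,None,fx=8,fy=8,interpolation=cv2.INTER_CUBIC))
o=robot.get_obs(); M=R.from_quat(o['tool_rot']).as_matrix(); G=o['position']+[0,0,.0076]
s=load('s7'); w=load('w7'); t=load('t7')
for th in range(40,95,10):
    r=np.radians(th); d=-M[:,2]*np.cos(r)+np.array([0,0,-np.sin(r)])
    tip=G+.122*d; print(th,((proj(s,tip)-[300,160])*8).round(0),((proj(s,G+.057*d)-[300,160])*8).round(0),'butt',((proj(s,G-.033*d)-[300,160])*8).round(0), 'wrist butt',proj(w,G-.033*d).round(0))
```

```text
40 [204. 564.] [236. 365.] butt [280.  91.] wrist butt [318. 222.]
50 [213. 557.] [240. 364.] butt [278.  91.] wrist butt [318. 233.]
60 [224. 539.] [245. 357.] butt [275.  94.] wrist butt [318. 246.]
70 [236. 512.] [251. 345.] butt [272.  99.] wrist butt [318. 258.]
80 [248. 476.] [256. 329.] butt [268. 108.] wrist butt [318. 270.]
90 [261. 433.] [262. 309.] butt [265. 120.] wrist butt [318. 282.]
```

View pics/s7z.png

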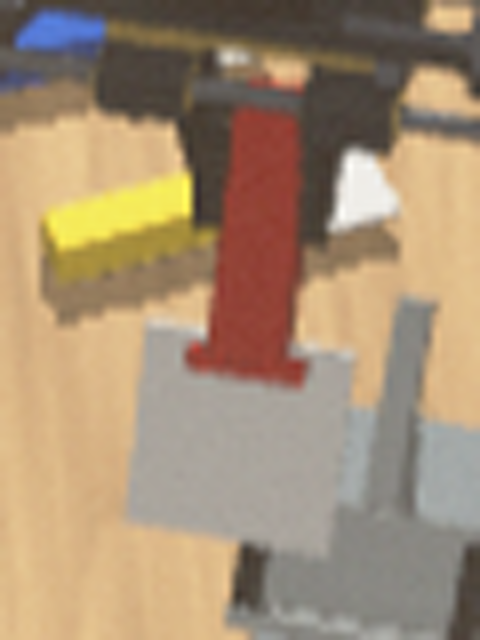

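Run:
```python
from h import *
to([.5928,-.0206,.215],np.radians(-19.2))
```

```text
t 7.8 TCP [ 0.5282 -0.1297  0.3505] yaw -17.6 q [-0.45  0.29  1.46  0.    1.39 -0.14] w 0.0259
shift xyz mm [ 28.7 135.6 123.5]
  turn -3.113
  turn 0.029
  turn -3.113
```

```bash
python3 -m creep '[[[9,0,35],0.029,0],[[9,0,40],0,0],[[9,0,40],0,0],[[0,20,9],0,0],[[0,40,0],0,0],[[0,40,0],0,0],[[0,30,0],0,0],[[0,0,0],0,0]]' 25
python3 - <<'E'
from h import *
to([.5928,-.0206,.1716],np.radians(-19.2))
snap('side','s8');snap('top','t8')
a=cv2.imread('pics/s8.png')[150:270,290:390]; cv2.imwrite('pics/s8z.png',cv2.resize(a,None,fx=5,fy=5,interpolation=cv2.INTER_CUBIC))
E
```

```text
time: 8.6
position: [0.5904, -0.0204, 0.2161]
tool_rot: [-0.697, 0.122, -0.114, 0.697]
ft_force: [-0.8, 0.2, -1.9]
grip_width: 0.0259
t 8.6 TCP [ 0.5904 -0.0204  0.2161] yaw -19.2 q [-0.22  0.49  1.52  0.    1.14  0.11] w 0.0259
shift xyz mm [ 2.9 44.4  0.6]
  turn 3.141
  turn -0.0
  turn 3.141
```

View pics/s8z.png

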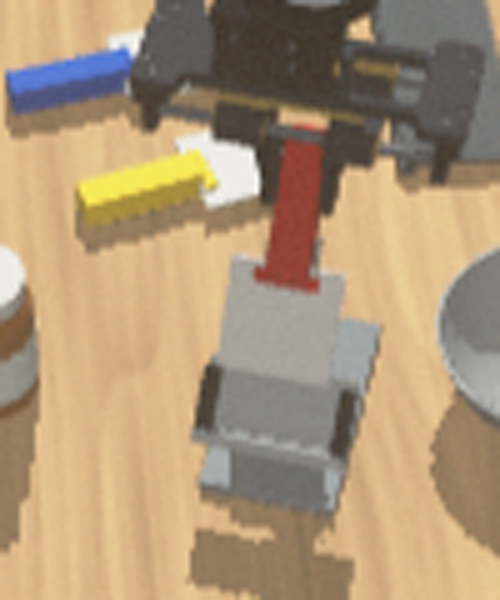

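```bash
python3 -m creep '[[[1,20,0],0,0],[[0,20,0],0,0],[[0,0,0],0,0]]' 25
python3 - <<'E'
from h import *
to([.5928,-.0206,.1546],np.radians(-19.2))
E
```

```text
time: 9.0
position: [0.5949, -0.0222, 0.1808]
tool_rot: [-0.697, 0.119, -0.118, 0.697]
ft_force: [0.1, 0.6, -2.1]
grip_width: 0.0259
t 9.0 TCP [ 0.5949 -0.0222  0.1808] yaw -19.3 q [-0.22  0.54  1.55  0.    1.05  0.11] w 0.0259
shift xyz mm [-2.5 26.2  0.8]
  turn 3.14
  turn -0.002
  turn 3.14
```

```bash
python3 -m creep '[[[-2,10,0],0,0],[[0,14,0],0,0],[[0,0,0],0,0],[[0,0,0],0,0]]' 25
python3 - <<'E'
from h import *
to([.5928,-.0206,.1546],np.radians(-19.2))
snap('side','s9');snap('wrist','w9')
a=cv2.imread('pics/s9.png')[150:270,290:390]; cv2.imwrite('pics/s9z.png',cv2.resize(a,None,fx=5,fy=5,interpolation=cv2.INTER_CUBIC))
E
```

```text
time: 9.4
position: [0.5937, -0.0216, 0.1575]
tool_rot: [-0.697, 0.118, -0.119, 0.697]
ft_force: [0.4, -0.5, -1.2]
grip_width: 0.0256
t 9.4 TCP [ 0.5937 -0.0216  0.1575] yaw -19.3 q [-0.22  0.57  1.58  0.    1.    0.11] w 0.0256
shift xyz mm [-1.2  2.9  0.7]
  turn 3.139
  turn -0.003
  turn 3.139
```

View pics/s9z.png

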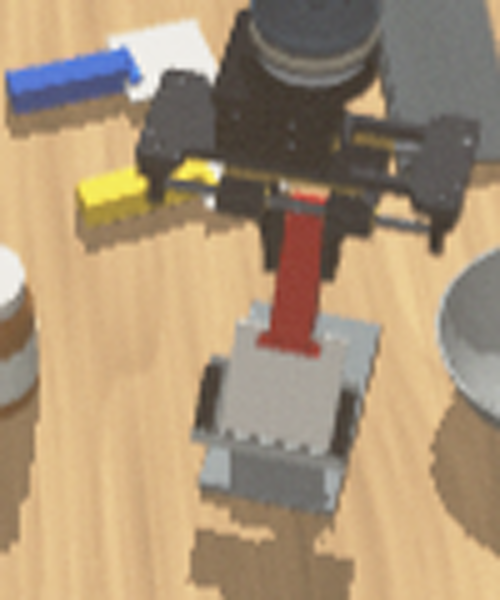

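```bash
python3 -m creep '[[[0,0,0],0,0],[[0,4,0],0,0],[[0,4,4],0,0],[[0,4,5],0,0],[[0,4,5],0,0],[[0,4,5],0,0],[[0,3,4],0,0],[[0,0,0],0,0]]' 4
python3 - <<'E'
from h import *
to([.5928,-.0206,.1546],np.radians(-19.2))
snap('side','s10');snap('wrist','w10')
a=cv2.imread('pics/s10.png')[150:270,290:390]; cv2.imwrite('pics/s10z.png',cv2.resize(a,None,fx=5,fy=5,interpolation=cv2.INTER_CUBIC))
E
```

```text
time: 10.3
position: [0.6006, 0.0006, 0.1327]
tool_rot: [0.697, -0.119, 0.118, -0.697]
ft_force: [-0.8, 0.8, -1.5]
grip_width: 0.0259
t 10.3 TCP [6.006e-01 6.000e-04 1.327e-01] yaw -19.3 q [-0.18  0.61  1.58 -0.    0.96  0.15] w 0.0259
shift xyz mm [ -0.4 -21.8 -22.6]
  turn 3.14
  turn -0.001
  turn 3.14
```

View pics/s10z.png

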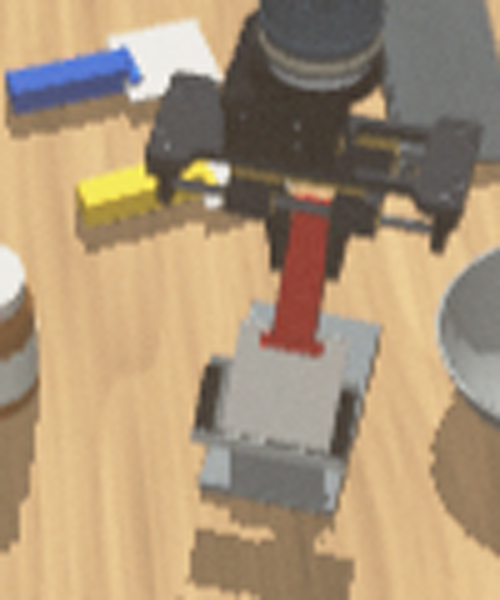

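View pics/w10.png

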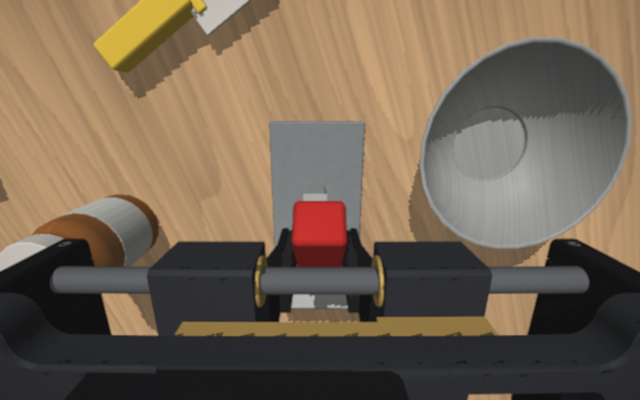

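```bash
python3 -m creep '[[[0,0,0],0,0.45],[[0,0,0],0,0.45],[[0,0,0],0,0.45],[[0,0,0],0,0.45],[[0,0,0],0,0.45],[[0,0,0],0,0.45]]' 4
python3 - <<'E'
from h import *
snap('side','s11');snap('wrist','w11');snap('top','t11')
a=cv2.imread('pics/s11.png')[150:270,290:390]; cv2.imwrite('pics/s11z.png',cv2.resize(a,None,fx=5,fy=5,interpolation=cv2.INTER_CUBIC))
E
```

```text
time: 11.0
position: [0.6009, -0.0, 0.1336]
tool_rot: [0.697, -0.119, 0.119, -0.697]
ft_force: [-0.6, -0.9, -0.4]
grip_width: 0.0392
```

View pics/s11z.png

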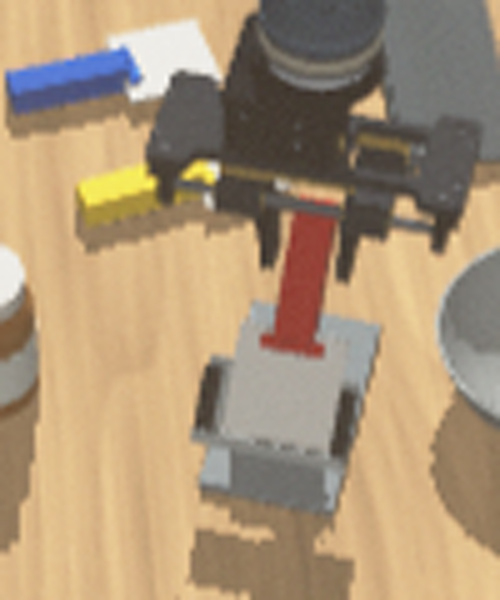

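View pics/w11.png

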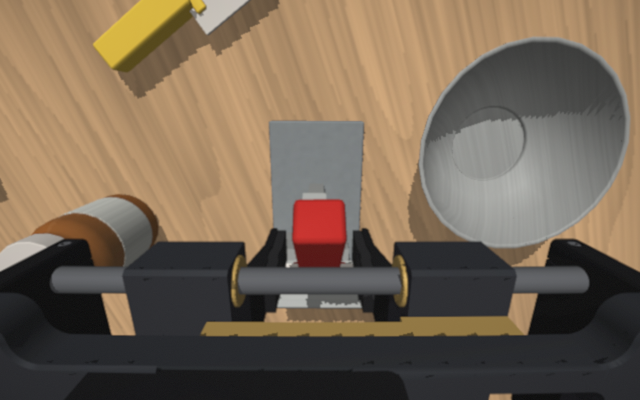

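```bash
cat >> h.py <<'E'
th=np.radians(-109.2); RX=np.array([np.cos(th),np.sin(th),0]); RC=np.array([.5952,-.0135,0])
T=RC+.0685*RX+[0,0,.0535]; E_=RC-.0411*RX+[0,0,.1631]; RY=np.array([-RX[1],RX[0],0])
RN=np.array([0,0,1])*.7071+RX*.7071; RU=-RX*.7071+np.array([0,0,.7071])
E
python3 - <<'E'
from h import *
print(T,E_)
s=load('s11'); w=load('w11')
for n,P in dict(tip=T,junc=T+.065*RU,junctopL=T+.065*RU+.012*RN-.013*RY,buttTop1=E_+.012*RN-.013*RY,buttTop2=E_+.012*RN+.013*RY,bb=E_-.012*RN-.013*RY,bb2=E_-.012*RN+.013*RY).items(): print(n,((proj(s,P)-[290,150])*5).round(0),proj(w,P).round(1))
E
```

```text
[ 0.57267263 -0.07818978  0.0535    ] [0.60871642 0.02531387 0.1631    ]
tip [273. 439.] [317.7 287.3]
junc [290. 338.] [317.4 269.6]
junctopL [268. 336.] [299.5 286.1]
buttTop1 [292. 193.] [288.1 245.6]
buttTop2 [333. 201.] [344.5 245.5]
bb [297. 192.] [290.3 199.6]
bb2 [338. 200.] [342.4 199.4]
```

Run:
```python
from h import *
G=T+.130*RU; print(G); to(G-[0,0,.019])
```

```text
[0.60290304 0.00862013 0.145423  ]
t 11.15 TCP [0.6008 0.     0.1335] yaw -19.3 q [-0.19  0.61  1.58 -0.    0.96  0.15] w 0.039
shift xyz mm [-0.9  7.1  8.8]
```

```bash
python3 -m creep '[[[0,7,9],0,0.45],[[0,0,0],0,0.45],[[0,0,0],0,0],[[0,0,0],0,0],[[0,0,0],0,0],[[0,0,0],0,0],[[0,0,0],0,0]]' 5
python3 - <<'E'
from h import *
G=T+.130*RU
o=robot.get_obs()
M=R.from_quat(o['tool_rot']).as_matrix()
for a in (45,53,60,70,80,90):
    r=np.radians(a); P=T+.13*(-RX*np.cos(r)+np.array([0,0,np.sin(r)]))-[0,0,.019]; print(a,(M.T@(P-o['position'])*1000).round(1))
E
```

```text
time: 11.85
position: [0.6038, 0.0085, 0.1265]
tool_rot: [-0.697, 0.119, -0.119, 0.697]
ft_force: [0.3, -0.6, -0.6]
grip_width: 0.026
45 [-0.9  0.1 -0.2]
53 [ -0.8 -11.8 -13.9]
60 [ -0.8 -20.6 -27.1]
70 [ -0.8 -30.2 -47.7]
80 [ -0.7 -36.  -69.6]
90 [ -0.7 -38.  -92.1]
```

```bash
python3 -m creep '[[[0,-6,-7],0,0],[[0,-5,-7],0,0],[[0,-8,-13],0,0],[[0,-5,-10],0,0],[[0,-4,-11],0,0],[[0,-4,-16],0,0],[[0,-2,-18],0,0],[[0,-1,-10],0,0]]' 4
python3 - <<'E'
from h import *
snap('side','s12');snap('wrist','w12');snap('top','t12')
a=cv2.imread('pics/s12.png')[150:270,290:390]; cv2.imwrite('pics/s12z.png',cv2.resize(a,None,fx=5,fy=5,interpolation=cv2.INTER_CUBIC))
E
```

```text
time: 12.65
position: [0.5725, -0.0806, 0.1617]
tool_rot: [0.697, -0.119, 0.119, -0.697]
ft_force: [-0.2, 0.2, -2.2]
grip_width: 0.0258
```

View pics/s12z.png

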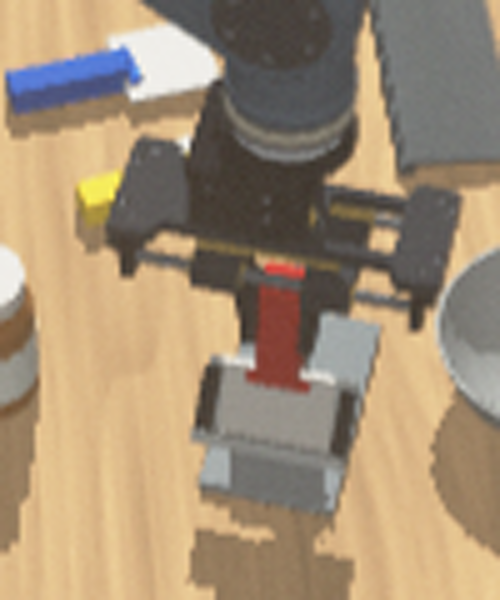

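View pics/w12.png

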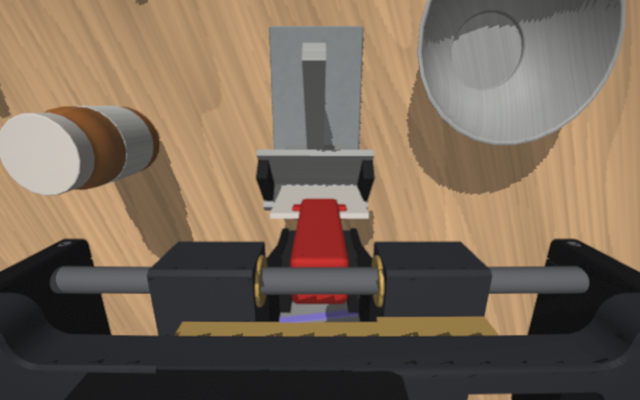

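```bash
python3 -m creep '[[[0,0,0],0,0],[[0,0,0],0,0],[[0,-20,0],0,0],[[0,-30,0],0,0],[[0,-40,0],0,0],[[0,-40,0],0,0],[[0,-30,0],0,0],[[0,0,0],0,0]]' 25
python3 - <<'E'
from h import *
to([.43,-.25,.33],np.radians(-101.8))
E
```

```text
time: 13.6
position: [0.5763, -0.0785, 0.3266]
tool_rot: [0.698, -0.114, 0.122, -0.696]
ft_force: [0.9, 0.4, -2.4]
grip_width: 0.026
t 13.6 TCP [ 0.5763 -0.0785  0.3266] yaw -19.2 q [-0.33  0.36  1.42 -0.    1.35  0.01] w 0.026
shift xyz mm [ -81.6   -4.3 -210.1]
  turn -1.701
  turn 1.441
  turn -1.701
```

```bash
python3 -m creep '[[[-16,0,-42],0,0],[[-16,0,-42],0,0],[[-16,0,-42],0,0],[[-16,0,-42],0,0],[[-16,0,-42],0,0],[[0,0,0],0.14,0],[[0,0,0],0.14,0],[[0,0,0],0.14,0]]' 25
python3 -m creep '[[[0,0,0],0.14,0],[[0,0,0],0.14,0],[[0,0,0],0.14,0],[[0,0,0],0.14,0],[[0,0,0],0.14,0],[[0,0,0],0.14,0],[[0,0,0],0.14,0],[[0,0,0],0.03,0]]'
python3 - <<'E'
from h import *
to([.43,-.25,.33],np.radians(-101.8)); snap('wrist','w13');snap('side','s13')
a=cv2.imread('pics/s13.png')[150:290,230:350]; cv2.imwrite('pics/s13z.png',cv2.resize(a,None,fx=4,fy=4,interpolation=cv2.INTER_CUBIC))
E
```

```text
time: 14.4
position: [0.4274, -0.2496, 0.3197]
tool_rot: [-0.656, 0.265, -0.262, 0.657]
ft_force: [0.1, -1.1, -1.3]
grip_width: 0.0259
time: 15.2
position: [0.4279, -0.249, 0.3197]
tool_rot: [-0.448, 0.548, -0.546, 0.448]
ft_force: [-0.5, -0.1, -1.8]
grip_width: 0.026
t 15.2 TCP [ 0.4279 -0.249   0.3197] yaw -101.4 q [-0.75  0.24  1.62 -0.    1.29  1.02] w 0.026
shift xyz mm [  0.5 -10.3   2.2]
  turn -3.134
  turn 0.007
  turn -3.134
```

View pics/w13.png

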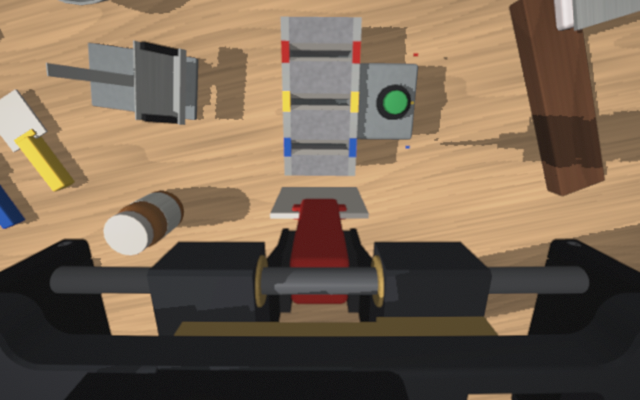

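View pics/s13z.png

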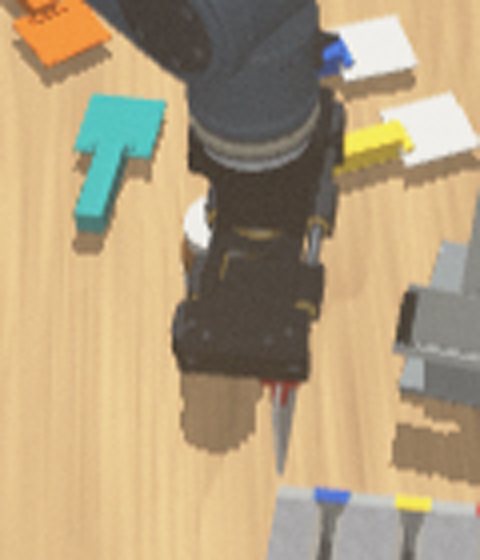

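Run:
```python
from h import *
c=load('w13'); res={}
for col in ('red','yellow','blue','green'):
    m=mask(c,col,120,50); k,l,s,ce=cv2.connectedComponentsWithStats(m)
    for i in range(1,k):
        if s[i,4]>30 and s[i,1]<180 and 270<s[i,0]<420: print(col,s[i],onz(c,*ce[i],.07 if col!='green' else .066).round(4)); res.setdefault(col,[]).append(onz(c,*ce[i],.07))
for k,v in res.items(): print(k,np.mean(v,0))
d=res['red'][1]-res['red'][0]; print(np.degrees(np.arctan2(d[1],d[0]))+90)
d=np.mean(res['red'],0)-np.mean(res['blue'],0); print(np.degrees(np.arctan2(d[1],d[0])),np.linalg.norm(d))
s=load('s13')
print('tip',onplane(s,230+280/4,150+472/4), 'junc',onplane(s,230+283/4,150+383/4))
```

```text
red [282  41   8  22 161] [ 0.5806 -0.2356  0.07  ]
red [352  42   9  21 155] [ 0.5625 -0.3237  0.07  ]
yellow [283  91   7  20 124] [ 0.5224 -0.2226  0.07  ]
yellow [351  92   7  20 135] [ 0.5033 -0.3111  0.07  ]
blue [284 138   7  18 115] [ 0.4635 -0.211   0.07  ]
blue [349 139   7  18 116] [ 0.4439 -0.2986  0.07  ]
green [383  90  25  24 469] [ 0.4924 -0.3654  0.066 ]
red [ 0.5715559  -0.27966736  0.07      ]
yellow [ 0.51283522 -0.2668395   0.07      ]
blue [ 0.45368888 -0.25479916  0.07      ]
green [ 0.49251909 -0.36439519  0.07      ]
-11.585930642458933
-11.9138351235594 0.12046186459754969
tip [-0.00054969 -0.1598893 ] junc [ 0.00578922 -0.05574913]
```

Run:
```python
from h import *
to([.5716,-.2797,.22],np.radians(-101.8))
```

```text
t 15.3 TCP [ 0.4279 -0.2491  0.3198] yaw -101.2 q [-0.75  0.24  1.62 -0.    1.29  1.01] w 0.0257
shift xyz mm [  2.3  99.4 147.2]
  turn -3.131
  turn 0.01
  turn -3.131
```

```bash
python3 -m creep '[[[1,0,40],0.01,0],[[1,10,40],0,0],[[0,10,40],0,0],[[0,20,27],0,0],[[0,30,0],0,0],[[0,28,0],0,0],[[0,0,0],0,0],[[0,0,0],0,0]]' 25
python3 - <<'E'
from h import *
to([.5716,-.2797,.22],np.radians(-101.8)); snap('side','s14')
a=cv2.imread('pics/s14.png')[220:340,270:390]; cv2.imwrite('pics/s14z.png',cv2.resize(a,None,fx=5,fy=5,interpolation=cv2.INTER_CUBIC))
E
```

```text
time: 16.1
position: [0.5717, -0.2813, 0.2226]
tool_rot: [-0.446, 0.549, -0.548, 0.446]
ft_force: [0.1, 0.2, -1.2]
grip_width: 0.0257
t 16.1 TCP [ 0.5717 -0.2813  0.2226] yaw -101.8 q [-0.63  0.55  1.4  -0.    1.2   1.14] w 0.0257
shift xyz mm [-1.5  2.6 -0.4]
  turn -3.141
  turn 0.0
  turn -3.141
```

View pics/s14z.png

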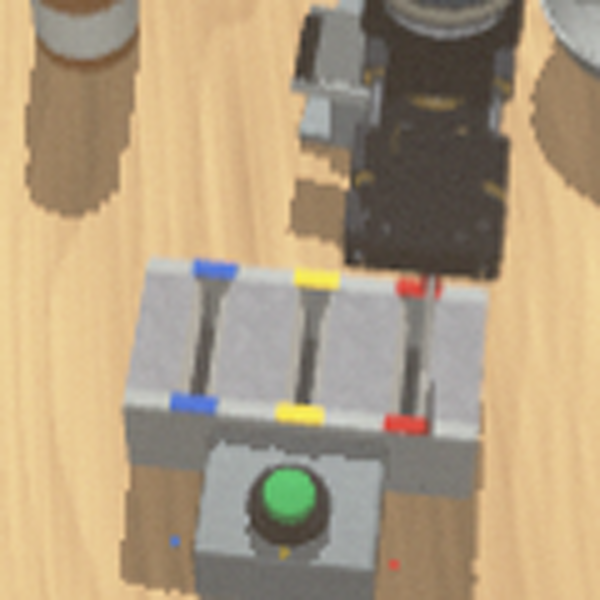

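Run:
```python
from h import *
s=load('s14'); o=robot.get_obs(); ry=np.array([.2045,.979,0]); rx=np.array([.979,-.2045,0])
for k in (-10,-5,0,5):
  P=o['position']+[0,0,-.111]-.035*ry+k/1000*rx; print(k,(proj(s,P)-[270,220])*5, (proj(s,P+[0,0,.065])-[270,220])*5)
```

```text
-10 [395.69818048 369.14912884] [400.00777608 305.80193212]
-5 [404.82702673 370.03738778] [409.50319976 306.70622998]
0 [413.9609313  370.92512796] [419.00409458 307.61011949]
5 [423.09983344 371.81234116] [428.51039235 308.51359199]
```

Run:
```python
from h import *
a=cv2.imread('pics/s14.png')[265:315,330:380]; cv2.imwrite('pics/s14y.png',cv2.resize(a,None,fx=12,fy=12,interpolation=cv2.INTER_NEAREST))
```

```text
(no output)
```

View pics/s14y.png

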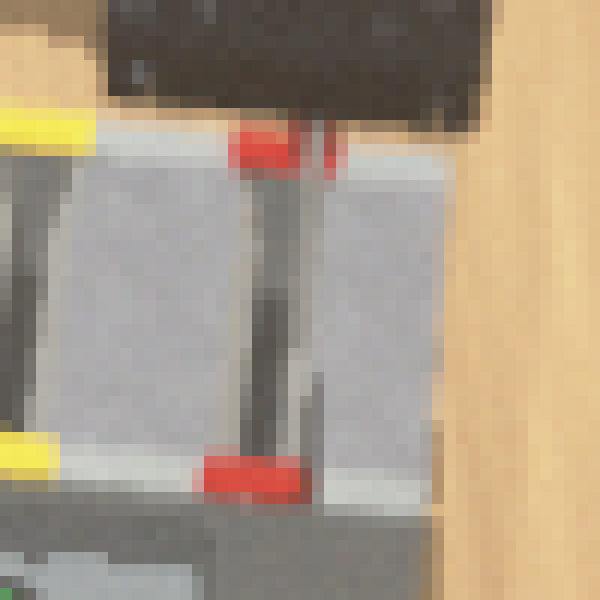

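```bash
python3 -m creep '[[[-1,0,-8],0,0],[[0,0,0],0,0],[[0,0,0],0,0]]' 25
python3 - <<'E'
from h import *
to([.5716,-.2797,.22],np.radians(-101.8)); s=snap('side','s15'); snap('wrist','w15')
a=cv2.imread('pics/s15.png')[265:315,330:380]; cv2.imwrite('pics/s15y.png',cv2.resize(a,None,fx=12,fy=12,interpolation=cv2.INTER_NEAREST))
ry=np.array([.2045,.979,0]); rx=np.array([.979,-.2045,0])
S=np.array([.5716,-.2797,0])
for z in (.11,.14,.17): print(z,(proj(s,S+[0,0,z]-.035*ry)-[330,265])*12)
E
```

```text
time: 16.45
position: [0.5644, -0.2793, 0.225]
tool_rot: [0.446, -0.548, 0.55, -0.446]
ft_force: [0.2, 0.0, -1.7]
grip_width: 0.0255
t 16.45 TCP [ 0.5644 -0.2793  0.225 ] yaw -101.8 q [-0.64  0.53  1.42  0.    1.19  1.14] w 0.0255
shift xyz mm [-1.1  5.   7.1]
  turn 3.141
  turn -0.001
  turn 3.141
0.11 [267.72088872 349.05200931]
0.14 [273.07449197 280.59515364]
0.17 [278.61453739 209.60054968]
```

View pics/s15y.png

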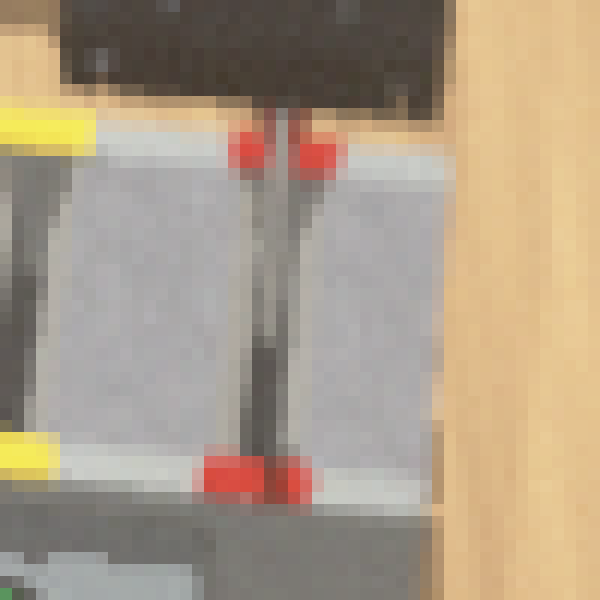

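View pics/w15.png

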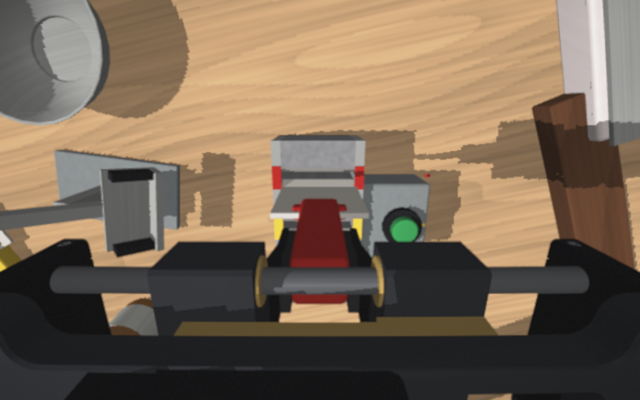

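```bash
python3 -m creep '[[[0,20,0],0,0],[[0,20,0],0,0],[[0,15,0],0,0],[[0,10,0],0,0],[[0,0,0],0,0],[[0,0,0],0,0]]' 10
python3 - <<'E'
from h import *
o=robot.get_obs(); print(o['ft_force'])
s=snap('side','s16')
a=cv2.imread('pics/s16.png')[255:315,320:380]; cv2.imwrite('pics/s16y.png',cv2.resize(a,None,fx=9,fy=9,interpolation=cv2.INTER_NEAREST))
E
```

```text
time: 17.15
position: [0.5648, -0.2794, 0.159]
tool_rot: [0.446, -0.549, 0.549, -0.446]
ft_force: [0.9, 0.1, -1.4]
grip_width: 0.0262
[ 0.94539652  0.07044473 -1.39471611]
```

View pics/s16y.png

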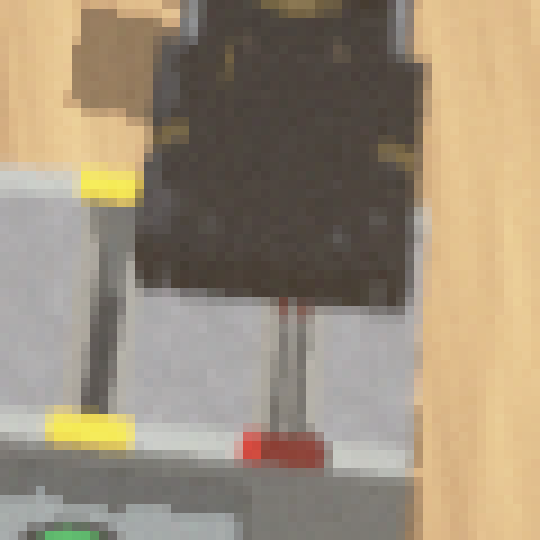

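```bash
python3 -m creep '[[[0,12,0],0,0],[[0,10,0],0,0],[[0,8,0],0,0],[[0,0,0],0,0],[[0,0,0],0,0]]' 10
python3 -m creep '[[[0,3,0],0,0],[[0,2,0],0,0],[[0,0,0],0,0]]' 6
```

```text
time: 17.7
position: [0.5642, -0.279, 0.128]
tool_rot: [-0.446, 0.549, -0.549, 0.446]
ft_force: [-1.0, 0.7, -1.9]
grip_width: 0.0261
time: 18.0
position: [0.5642, -0.279, 0.1234]
tool_rot: [-0.446, 0.549, -0.549, 0.446]
ft_force: [-1.0, -0.0, -1.9]
grip_width: 0.0259
```

```bash
python3 -m creep '[[[0,3,0],0,0],[[0,0,0],0,0]]' 6
python3 -m creep '[[[0,3,0],0,0],[[0,0,0],0,0]]' 6
```

```text
time: 18.2
position: [0.5642, -0.279, 0.1202]
tool_rot: [-0.446, 0.549, -0.549, 0.446]
ft_force: [-0.3, -0.8, -1.2]
grip_width: 0.0262
time: 18.4
position: [0.565, -0.2794, 0.1181]
tool_rot: [0.446, -0.548, 0.549, -0.446]
ft_force: [0.5, 0.3, 2.0]
grip_width: 0.026
```

```bash
python3 -m creep '[[[0,0,0],0,0.5],[[0,0,0],0,0.5],[[0,0,0],0,0.5],[[0,0,0],0,0.5],[[0,0,0],0,0.5],[[0,0,0],0,0.5],[[0,0,0],0,0.5]]' 6
python3 -m creep '[[[0,-10,0],0,0.6],[[0,-30,0],0,0.6],[[0,-45,0],0,0.6],[[0,-45,0],0,0.6],[[0,-20,0],0,0.6],[[0,0,0],0,1]]' 6
python3 - <<'E'
from h import *
s=snap('side','s17'); w=snap('wrist','w17'); snap('top','t17')
a=cv2.imread('pics/s17.png')[140:340,260:400]; cv2.imwrite('pics/s17y.png',cv2.resize(a,None,fx=3,fy=3,interpolation=cv2.INTER_CUBIC))
S=np.array([.5716,-.2797,0]); to(S)
for z in (.077,.167): print(z,(proj(s,S+[0,0,z])-[260,140])*3,proj(w,S+[0,0,z]))
for k in ('yellow','blue'): handle(load('t17'),k); handle(load('t7'),k)
E
```

```text
time: 19.1
position: [0.5643, -0.2791, 0.1175]
tool_rot: [-0.446, 0.549, -0.549, 0.446]
ft_force: [1.1, -0.0, -0.0]
grip_width: 0.0435
time: 19.7
position: [0.5665, -0.2805, 0.2729]
tool_rot: [0.445, -0.545, 0.552, -0.447]
ft_force: [-0.1, -0.6, -0.3]
grip_width: 0.055
t 19.85 TCP [ 0.5635 -0.2785  0.2666] yaw -101.8 q [-0.64  0.49  1.37 -0.    1.28  1.14] w 0.0649
shift xyz mm [-2.000e-01  2.666e+02  8.700e+00]
0.077 [278.40278195 448.00994836] [317.72550017 170.74328625]
0.167 [282.48005914 395.91513067] [317.57460463 190.0415193 ]
yellow ctr [0.5157 0.1903] near end [0.4714 0.18  ] far end [0.5601 0.2005] len/wid [0.0247 0.0911] yaw 13.0 area 164
yellow ctr [0.5151 0.1879] near end [0.4723 0.1758] far end [0.558 0.2  ] len/wid [0.0247 0.0891] yaw 15.8 area 149
blue ctr [0.4608 0.3015] near end [0.433  0.2942] far end [0.4887 0.3088] len/wid [0.0132 0.0577] yaw 14.7 area 43
```

View pics/s17y.png

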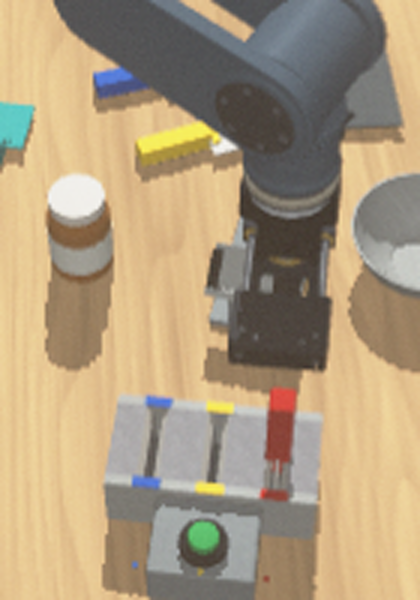

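View pics/w17.png

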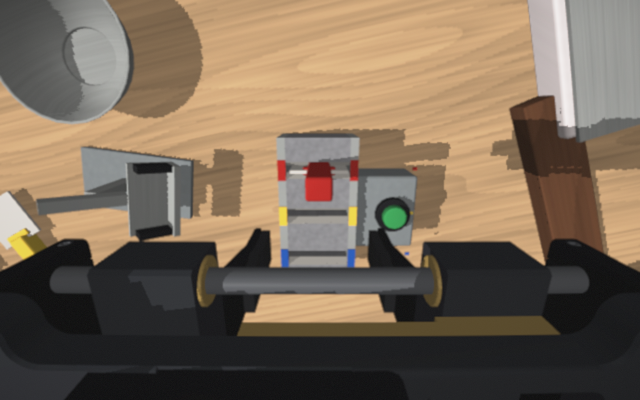

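Run:
```python
from h import *
to([.455,.165,.28],np.radians(104.5))
```

```text
t 19.85 TCP [ 0.5635 -0.2785  0.2666] yaw -101.8 q [-0.64  0.49  1.37 -0.    1.28  1.14] w 0.0649
shift xyz mm [-411.8  -12.6 -197.1]
  turn -0.459
  turn 2.682
  turn -0.459
```

```bash
python3 -m creep '[[[-45,-6,-22],0,1],[[-45,-6,-22],0,1],[[-45,0,-22],0,1],[[-45,0,-22],0,1],[[-45,0,-22],0,1],[[-45,0,-22],0,1],[[-45,0,-22],0,1],[[-45,0,-22],0,1]]'
python3 -m creep '[[[-45,0,-22],0,1],[[0,0,0],-0.148,1],[[0,0,0],-0.148,1],[[0,0,0],-0.148,1],[[0,0,0],-0.148,1],[[0,0,0],-0.148,1],[[0,0,0],-0.148,1],[[0,0,0],-0.148,1]]'
python3 -m creep '[[[0,0,0],-0.148,1],[[0,0,0],-0.148,1],[[0,0,0],-0.148,1],[[0,0,0],-0.148,1],[[0,0,0],-0.148,1],[[0,0,0],-0.148,1],[[0,0,0],-0.148,1],[[0,0,0],-0.148,1]]'
python3 -m creep '[[[0,0,0],-0.148,1],[[0,0,0],-0.148,1],[[0,0,0],-0.148,1],[[0,0,0],-0.148,1],[[0,0,0],-0.148,1],[[0,0,0],-0.148,1],[[0,0,0],-0.148,1],[[0,0,0],-0.148,1]]'
python3 - <<'E'
from h import *
to([.455,.165,.28],np.radians(104.5))
E
```

```text
time: 20.65
position: [0.4642, 0.1097, 0.2776]
tool_rot: [-0.447, 0.55, -0.548, 0.445]
ft_force: [0.7, -0.1, -0.4]
grip_width: 0.0873
time: 21.45
position: [0.4526, 0.1563, 0.2774]
tool_rot: [0.661, -0.256, 0.253, -0.659]
ft_force: [-0.6, 0.4, -0.0]
grip_width: 0.087
time: 22.25
position: [0.4526, 0.1563, 0.2774]
tool_rot: [-0.689, -0.156, 0.159, 0.69]
ft_force: [-0.9, 0.6, 0.5]
grip_width: 0.0871
time: 23.05
position: [0.4526, 0.1562, 0.2774]
tool_rot: [-0.483, -0.514, 0.517, 0.485]
ft_force: [1.4, -0.1, -0.7]
grip_width: 0.087
t 23.05 TCP [0.4526 0.1562 0.2774] yaw 93.6 q [ 0.1   0.26  1.71 -0.    1.17 -1.53] w 0.087
shift xyz mm [ 8.6 -2.6 -2.9]
  turn 2.951
  turn -0.191
  turn 2.951
```

```bash
python3 -m creep '[[[8,0,0],-0.1,1],[[0,0,0],-0.09,1],[[0,0,0],0,1],[[0,0,0],0,1]]'
python3 - <<'E'
from h import *
c=snap('wrist','w18'); snap('top','t18'); handle(c,'yellow'); handle(load('t18'),'yellow'); handle(load('t18'),'blue'); handle(c,'blue')
E
```

```text
time: 23.45
position: [0.4527, 0.1643, 0.2781]
tool_rot: [-0.435, -0.556, 0.558, 0.436]
ft_force: [-0.0, 0.1, -0.2]
grip_width: 0.087
yellow ctr [0.5115 0.1888] near end [0.4684 0.178 ] far end [0.5547 0.1995] len/wid [0.035 0.089] yaw 14.0 area 811
blue ctr [ 0.4741 -0.2564] near end [ 0.4605 -0.2539] far end [ 0.4877 -0.2589] len/wid [0.0114 0.0277] yaw -10.5 area 164
blue ctr [0.4688 0.2974] near end [0.422  0.2854] far end [0.5156 0.3094] len/wid [0.0353 0.0966] yaw 14.4 area 1155
```

View pics/w18.png

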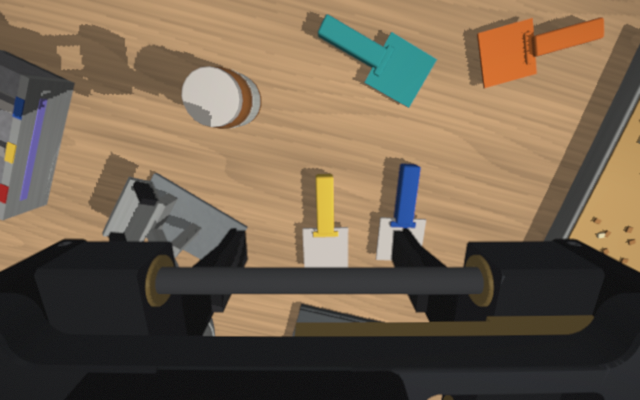

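Run:
```python
from h import *
to([.4965,.1850,.04],np.radians(104.3))
```

```text
t 23.55 TCP [0.4531 0.1643 0.2787] yaw 104.0 q [ 0.12  0.26  1.71  0.    1.17 -1.7 ] w 0.0871
shift xyz mm [  9.5 238.6 -47.6]
  turn 3.136
  turn -0.005
  turn 3.136
```

```bash
python3 -m creep '[[[5,35,-24],-0.005,1],[[4,45,-24],0,1],[[0,45,0],0,1],[[0,45,0],0,1],[[0,40,0],0,1],[[0,28,0],0,1],[[0,0,0],0,1],[[0,0,0],0,1]]'
python3 - <<'E'
from h import *
c=snap('wrist','w19'); to([.4965,.1850,.005],np.radians(104.3)); handle(c,'yellow')
E
```

```text
time: 24.35
position: [0.4974, 0.1846, 0.0424]
tool_rot: [-0.433, -0.558, 0.559, 0.434]
ft_force: [0.1, 0.4, 0.2]
grip_width: 0.0873
t 24.4 TCP [0.4983 0.1848 0.0434] yaw 104.4 q [ 0.14  0.69  1.8  -0.    0.65 -1.68] w 0.0874
shift xyz mm [ 0.6 38.4  1.7]
  turn -3.141
  turn 0.001
  turn -3.141
yellow ctr [0.5063 0.1869] near end [0.491  0.1827] far end [0.5216 0.1911] len/wid [0.0226 0.0318] yaw 15.3 area 1251
yellow ctr [0.5494 0.1985] near end [0.5449 0.2159] far end [0.5538 0.1812] len/wid [0.01   0.0358] yaw -75.6 area 527
```

View pics/w19.png

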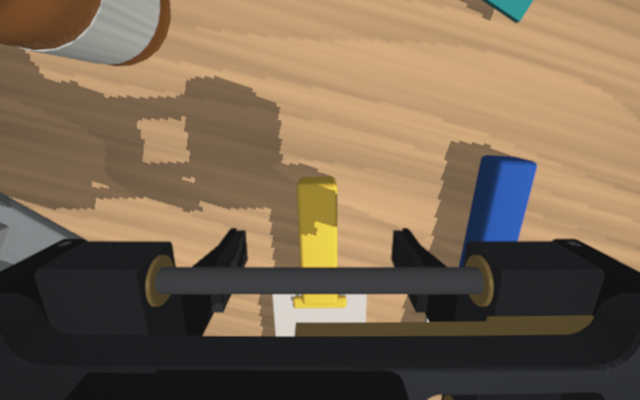

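```bash
python3 -m creep '[[[0,20,0],0,1],[[0,15,0],0,0.3],[[0,3,0],0,0],[[0,0,0],0,0],[[0,0,0],0,0],[[0,0,0],0,0],[[0,0,0],0,0],[[0,0,0],0,0]]' 20
python3 -m creep '[[[0,0,0],0,0],[[0,0,0],0,0],[[0,0,0],0,0],[[0,0,0],0,0],[[0,0,0],0,0]]' 20
```

```text
time: 25.2
position: [0.4976, 0.1848, 0.0049]
tool_rot: [0.434, 0.559, -0.558, -0.433]
ft_force: [0.4, -0.1, 0.6]
grip_width: 0.0391
time: 25.7
position: [0.4973, 0.1847, 0.0045]
tool_rot: [-0.433, -0.559, 0.559, 0.433]
ft_force: [-0.2, 0.1, 1.8]
grip_width: 0.0259
```

```bash
python3 -m creep '[[[0,-20,0],0,0],[[0,-30,0],0,0],[[0,-45,0],0,0],[[0,-45,0],0,0],[[0,-45,0],0,0],[[0,-45,0],0,0],[[0,-45,0],0,0],[[0,-20,0],0,0]]' 20
python3 -m creep '[[[0,0,0],0,0],[[0,0,0],0,0],[[0,0,0],0,0],[[0,0,0],0,0],[[0,0,0],0,0]]' 3
python3 -m creep '[[[0,0,0],0,0],[[0,0,0],0,0]]' 25
python3 - <<'E'
from h import *
snap('side','s20'); a=cv2.imread('pics/s20.png')[80:200,270:390]; cv2.imwrite('pics/s20z.png',cv2.resize(a,None,fx=5,fy=5,interpolation=cv2.INTER_CUBIC)); to([.5928,-.0206,.34],np.radians(-19.2))
E
```

```text
time: 26.5
position: [0.4987, 0.1851, 0.3036]
tool_rot: [0.435, 0.56, -0.557, -0.432]
ft_force: [1.4, -0.2, -2.0]
grip_width: 0.0256
time: 27.0
position: [0.4965, 0.1846, 0.2978]
tool_rot: [-0.433, -0.558, 0.56, 0.434]
ft_force: [-0.2, -0.5, -2.0]
grip_width: 0.0262
time: 27.2
position: [0.4973, 0.1847, 0.299]
tool_rot: [-0.433, -0.558, 0.559, 0.434]
ft_force: [0.1, -0.1, -1.2]
grip_width: 0.0256
t 27.25 TCP [0.4973 0.1847 0.2992] yaw 104.4 q [ 0.14  0.31  1.57  0.    1.26 -1.68] w 0.0258
shift xyz mm [-222.6  -40.9  -41.5]
  turn -0.985
  turn 2.157
  turn -0.985
```

View pics/s20z.png

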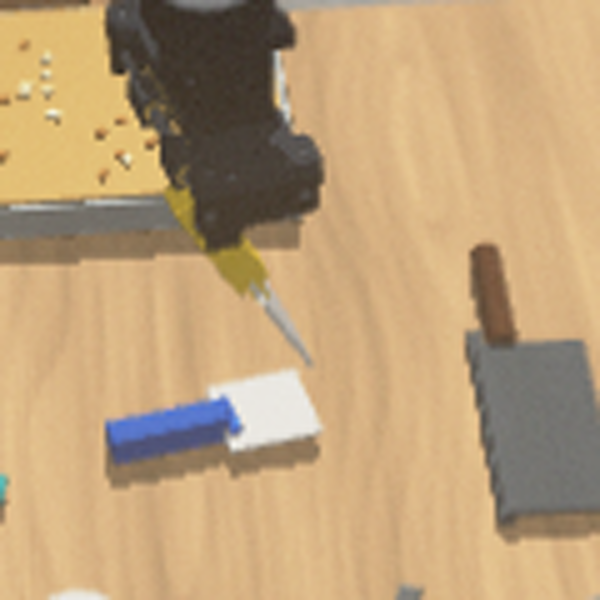

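```bash
cat >> h.py <<'E'
def droop(f,g=.057,dz=.0076,off=(0,0),sc=1):
    o=robot.get_obs(); M=R.from_quat(o['tool_rot']).as_matrix(); G=o['position']+[0,0,dz]; s=load(f)
    for a in (45,50,55,60,65,70,80,90):
        r=np.radians(a); d=-M[:,2]*np.cos(r)+np.array([0,0,-np.sin(r)])
        out=[]
        for y in (-.035,0,.035): out+=list(((proj(s,G+(g+.065)*d+y*M[:,0])-off)*sc).round(0))
        print(a,'tipcorner/mid/corner',out,'junc',((proj(s,G+g*d)-off)*sc).round(0))
E
python3 - <<'E'
from h import *
droop('s20',off=np.array([270,80]),sc=5)
E
```

```text
45 tipcorner/mid/corner [np.float64(359.0), np.float64(322.0), np.float64(340.0), np.float64(289.0), np.float64(321.0), np.float64(256.0)] junc [274. 250.]
50 tipcorner/mid/corner [np.float64(348.0), np.float64(333.0), np.float64(329.0), np.float64(300.0), np.float64(310.0), np.float64(267.0)] junc [268. 255.]
55 tipcorner/mid/corner [np.float64(335.0), np.float64(344.0), np.float64(317.0), np.float64(310.0), np.float64(298.0), np.float64(277.0)] junc [263. 260.]
60 tipcorner/mid/corner [np.float64(322.0), np.float64(353.0), np.float64(304.0), np.float64(320.0), np.float64(286.0), np.float64(287.0)] junc [256. 265.]
65 tipcorner/mid/corner [np.float64(309.0), np.float64(362.0), np.float64(290.0), np.float64(328.0), np.float64(272.0), np.float64(295.0)] junc [250. 269.]
70 tipcorner/mid/corner [np.float64(294.0), np.float64(371.0), np.float64(276.0), np.float64(337.0), np.float64(259.0), np.float64(303.0)] junc [243. 273.]
80 tipcorner/mid/corner [np.float64(265.0), np.float64(384.0), np.float64(247.0), np.float64(350.0), np.float64(230.0), np.float64(317.0)] junc [229. 280.]
90 tipcorner/mid/corner [np.float64(234.0), np.float64(394.0), np.float64(217.0), np.float64(359.0), np.float64(200.0), np.float64(326.0)] junc [214. 284.]
```

```bash
python3 - <<'E'
from h import *
to([.5903,-.0277,.34])
E
python3 -m creep '[[[-25,-14,-5],0,0],[[-45,-14,-8],0,0],[[-45,-13,-8],0,0],[[-45,0,-8],0,0],[[-45,0,-8],0,0],[[-24,0,0],0,0],[[0,0,0],0.147,0],[[0,0,0],0.147,0]]' 25
python3 -m creep '[[[0,0,0],0.147,0],[[0,0,0],0.147,0],[[0,0,0],0.147,0],[[0,0,0],0.147,0],[[0,0,0],0.147,0],[[0,0,0],0.147,0],[[0,0,0],0.147,0],[[0,0,0],0.147,0]]'
python3 -m creep '[[[0,0,0],0.147,0],[[0,0,0],0.147,0],[[0,0,0],0.147,0],[[0,0,0],0.147,0],[[0,0,0],0,0],[[0,0,0],0,0]]'
python3 - <<'E'
from h import *
to([.5903,-.0277,.215],np.radians(-19.2))
E
```

```text
t 27.25 TCP [0.4973 0.1847 0.2992] yaw 104.4 q [ 0.14  0.31  1.57  0.    1.26 -1.68] w 0.0258
shift xyz mm [-228.8  -40.9  -37.3]
time: 28.05
position: [0.5903, -0.0293, 0.3401]
tool_rot: [-0.513, -0.487, 0.487, 0.513]
ft_force: [-0.2, -0.1, -1.3]
grip_width: 0.0258
time: 28.85
position: [0.59, -0.0279, 0.3404]
tool_rot: [-0.697, -0.122, 0.122, 0.697]
ft_force: [-0.2, -0.6, -1.5]
grip_width: 0.0255
time: 29.45
position: [0.59, -0.0279, 0.3404]
tool_rot: [-0.702, 0.082, -0.082, 0.702]
ft_force: [-0.0, -0.4, -2.0]
grip_width: 0.0261
t 29.45 TCP [ 0.59   -0.0279  0.3404] yaw -13.4 q [-0.24  0.37  1.37  0.    1.41 -0.  ] w 0.0261
shift xyz mm [  0.3 125.4   0.3]
  turn -3.04
  turn 0.102
  turn -3.04
```

```bash
python3 -m creep '[[[0,0,0],0.102,0],[[0,30,0],0,0],[[0,40,0],0,0],[[0,40,0],0,0],[[0,25,0],0,0],[[0,0,0],0,0],[[0,0,0],0,0]]'
python3 - <<'E'
from h import *
to([.5903,-.0277,.1596],np.radians(-19.2));snap('side','s21')
a=cv2.imread('pics/s21.png')[150:270,290:390]; cv2.imwrite('pics/s21z.png',cv2.resize(a,None,fx=5,fy=5,interpolation=cv2.INTER_CUBIC))
E
```

```text
time: 30.15
position: [0.5906, -0.0281, 0.2058]
tool_rot: [0.697, -0.118, 0.119, -0.697]
ft_force: [-0.2, -0.2, -1.4]
grip_width: 0.0259
t 30.15 TCP [ 0.5906 -0.0281  0.2058] yaw -19.3 q [-0.24  0.5   1.54 -0.    1.1   0.1 ] w 0.0259
shift xyz mm [-0.4 46.2  0.3]
  turn 3.14
  turn -0.002
  turn 3.14
```

View pics/s21z.png

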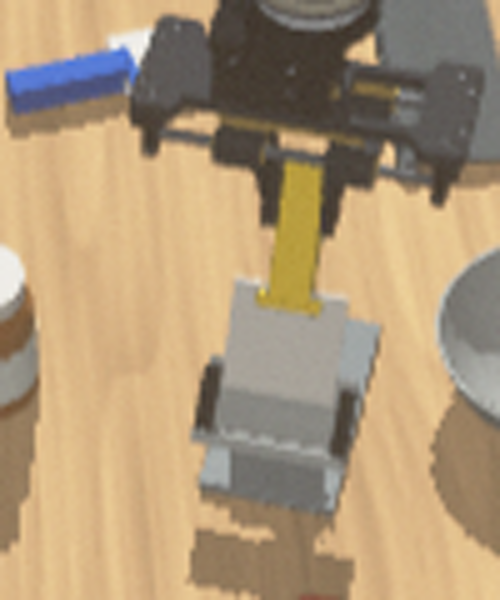

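```bash
python3 -m creep '[[[0,15,0],0,0],[[0,15,0],0,0],[[0,12,0],0,0],[[0,4,0],0,0],[[0,0,0],0,0]]' 25
python3 -m creep '[[[0,0,0],0,0],[[0,3,3],0,0],[[0,4,5],0,0],[[0,4,5],0,0],[[0,4,5],0,0],[[0,4,5],0,0],[[0,4,5],0,0],[[0,4,4],0,0]]' 4
python3 - <<'E'
from h import *
to(T+.122*RU-[0,0,.0076],np.radians(-19.2));snap('side','s22');snap('wrist','w22')
a=cv2.imread('pics/s22.png')[150:270,290:390]; cv2.imwrite('pics/s22z.png',cv2.resize(a,None,fx=5,fy=5,interpolation=cv2.INTER_CUBIC))
E
```

```text
time: 30.7
position: [0.5918, -0.0278, 0.1612]
tool_rot: [-0.697, 0.118, -0.12, 0.697]
ft_force: [1.1, 0.6, 2.3]
grip_width: 0.0258
time: 31.5
position: [0.5991, 0.002, 0.1313]
tool_rot: [0.698, -0.12, 0.117, -0.696]
ft_force: [-1.0, -2.5, 4.5]
grip_width: 0.0259
t 31.5 TCP [0.5991 0.002  0.1313] yaw -19.3 q [-0.18  0.61  1.58 -0.    0.96  0.16] w 0.0259
shift xyz mm [ 1.4 -0.8  1.9]
  turn 3.14
  turn -0.002
  turn 3.14
```

View pics/s22z.png

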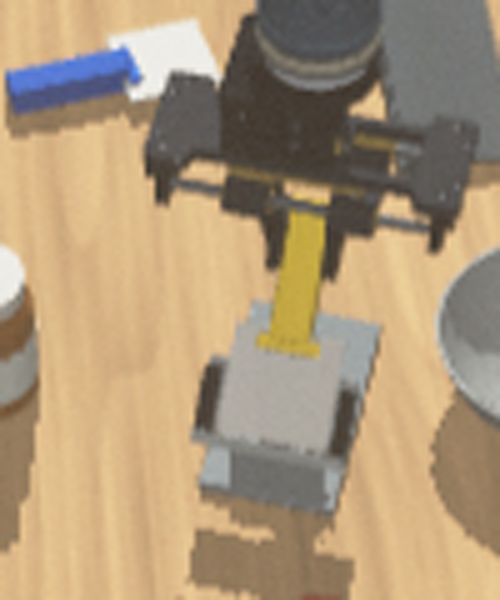

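View pics/w22.png

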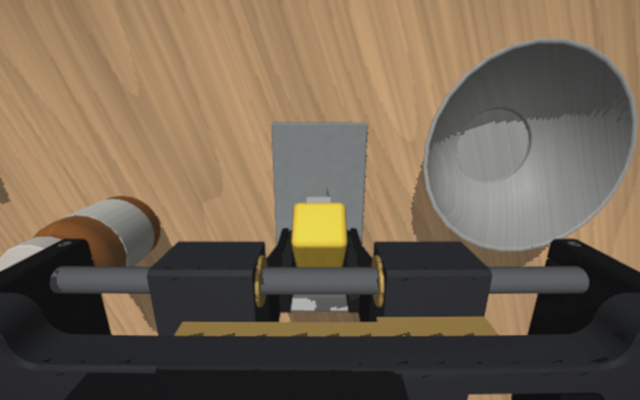

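Laid as the red was; release and check.

```bash
python3 -m creep '[[[0,0,0],0,0.45],[[0,0,0],0,0.45],[[0,0,0],0,0.45],[[0,0,0],0,0.45],[[0,0,0],0,0.45],[[0,0,0],0,0.45],[[0,0,0],0,0.45]]' 4
cat >> h.py <<'E'
def chk(fw,col):
    w=load(fw); m=mask(w,col); ys,xs=np.nonzero(m[180:300,270:370]); print('mask cols',xs.min()+270,xs.max()+270,'top row',ys.min()+180)
    for P in (E_-.012*RN-.013*RY,E_-.012*RN+.013*RY,E_+.012*RN-.013*RY): print('pred butt corner',proj(w,P).round(1))
E
python3 - <<'E'
from h import *
snap('side','s23');snap('wrist','w23'); chk('w23','yellow'); chk('w11','red')
a=cv2.imread('pics/s23.png')[150:270,290:390]; cv2.imwrite('pics/s23z.png',cv2.resize(a,None,fx=5,fy=5,interpolation=cv2.INTER_CUBIC))
to(T+.13*RU-[0,0,.019])
E
```

```text
time: 32.3
position: [0.6007, 0.0022, 0.1325]
tool_rot: [-0.697, 0.119, -0.119, 0.697]
ft_force: [-1.5, -0.0, -0.2]
grip_width: 0.0387
mask cols 291 340 top row 204
pred butt corner [292.1 204.2]
pred butt corner [344.3 204. ]
pred butt corner [290.1 250.8]
mask cols 293 345 top row 200
pred butt corner [290.3 199.6]
pred butt corner [342.4 199.4]
pred butt corner [288.1 245.6]
t 32.4 TCP [0.6006 0.0023 0.1324] yaw -19.4 q [-0.18  0.61  1.58  0.    0.96  0.16] w 0.0392
shift xyz mm [0.  6.  6.7]
```

View pics/s23z.png

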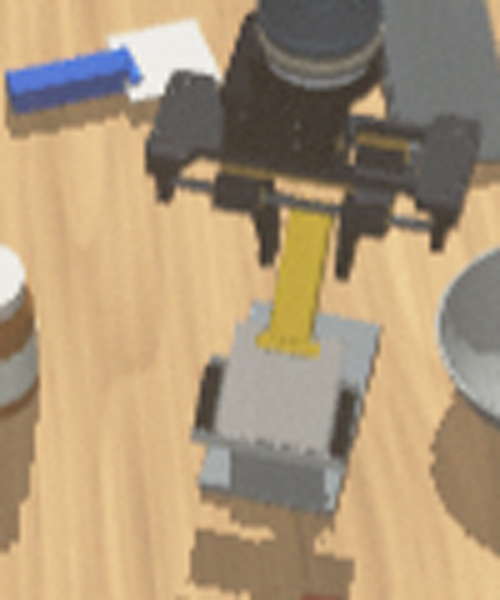

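```bash
python3 -m creep '[[[0,6,7],0,0.45],[[0,0,0],0,0.45],[[0,0,0],0,0],[[0,0,0],0,0],[[0,0,0],0,0],[[0,0,0],0,0],[[0,0,0],0,0]]' 5
python3 -m creep '[[[0,-6,-7],0,0],[[0,-5,-7],0,0],[[0,-8,-13],0,0],[[0,-5,-10],0,0],[[0,-4,-11],0,0],[[0,-4,-16],0,0],[[0,-2,-18],0,0],[[0,-1,-10],0,0]]' 4
python3 - <<'E'
from h import *
snap('side','s24');snap('wrist','w24')
a=cv2.imread('pics/s24.png')[150:270,290:390]; cv2.imwrite('pics/s24z.png',cv2.resize(a,None,fx=5,fy=5,interpolation=cv2.INTER_CUBIC))
E
```

```text
time: 33.1
position: [0.6028, 0.0089, 0.1263]
tool_rot: [-0.697, 0.119, -0.119, 0.697]
ft_force: [0.3, -0.2, -1.5]
grip_width: 0.0261
time: 33.9
position: [0.5716, -0.0803, 0.1617]
tool_rot: [0.697, -0.119, 0.119, -0.696]
ft_force: [-0.2, -0.3, -0.4]
grip_width: 0.0261
```

View pics/s24z.png

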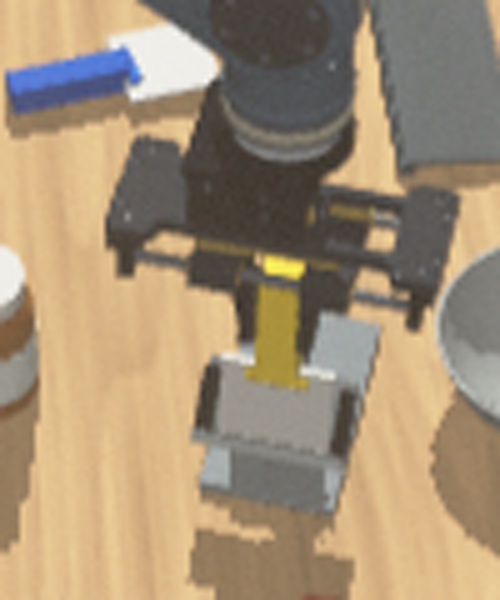

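View pics/w24.png

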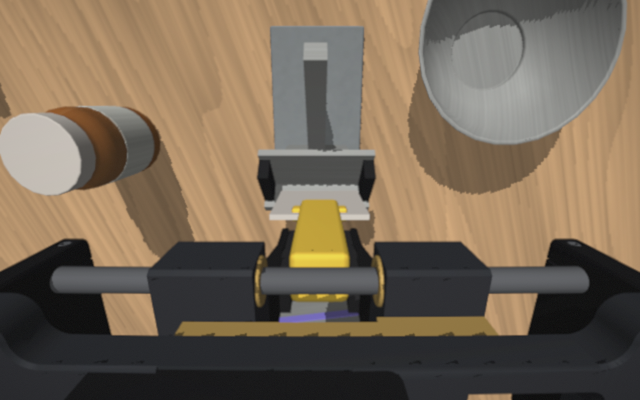

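```bash
python3 -m creep '[[[0,0,0],0,0],[[0,0,0],0,0],[[0,-20,0],0,0],[[0,-30,0],0,0],[[0,-40,0],0,0],[[0,-40,0],0,0],[[0,-25,0],0,0],[[0,0,0],0,0]]' 25
python3 - <<'E'
from h import *
to([.505,-.2652,.31],np.radians(-101.8))
E
```

```text
time: 34.8
position: [0.575, -0.078, 0.3206]
tool_rot: [0.698, -0.115, 0.122, -0.697]
ft_force: [-0.2, -0.3, -1.1]
grip_width: 0.0257
t 34.8 TCP [ 0.575  -0.078   0.3206] yaw -19.3 q [-0.33  0.36  1.43 -0.    1.34  0.01] w 0.0257
shift xyz mm [  -4.3   10.5 -199.8]
  turn -1.702
  turn 1.44
  turn -1.702
```

```bash
python3 -m creep '[[[-1,0,-40],0,0],[[-1,0,-40],0,0],[[-1,0,-40],0,0],[[-1,0,-40],0,0],[[0,0,-40],0,0],[[0,0,0],0.144,0],[[0,0,0],0.144,0],[[0,0,0],0.144,0]]' 25
python3 -m creep '[[[0,0,0],0.144,0],[[0,0,0],0.144,0],[[0,0,0],0.144,0],[[0,0,0],0.144,0],[[0,0,0],0.144,0],[[0,0,0],0.144,0],[[0,0,0],0.144,0],[[0,0,0],0,0]]'
python3 - <<'E'
from h import *
to([.505,-.2652,.225],np.radians(-101.8))
E
```

```text
time: 35.6
position: [0.5013, -0.2649, 0.3139]
tool_rot: [-0.654, 0.269, -0.266, 0.655]
ft_force: [-0.1, -0.2, -1.1]
grip_width: 0.0256
time: 36.4
position: [0.5017, -0.2644, 0.3143]
tool_rot: [-0.446, 0.55, -0.548, 0.445]
ft_force: [0.3, 0.3, -0.9]
grip_width: 0.0258
t 36.4 TCP [ 0.5017 -0.2644  0.3143] yaw -101.8 q [-0.68  0.36  1.46 -0.    1.33  1.1 ] w 0.0258
shift xyz mm [ 0.3 89.3  3.7]
  turn 3.141
  turn -0.001
  turn 3.141
```

```bash
python3 -m creep '[[[0,25,3],0,0],[[0,35,0],0,0],[[0,28,0],0,0],[[0,0,0],0,0],[[0,0,0],0,0]]' 25
python3 - <<'E'
from h import *
to([.505,-.2652,.225],np.radians(-101.8)); s=snap('side','s25')
a=cv2.imread('pics/s25.png')[260:310,310:360]; cv2.imwrite('pics/s25y.png',cv2.resize(a,None,fx=12,fy=12,interpolation=cv2.INTER_NEAREST))
ry=np.array([.2045,.979,0])
S=np.array([.5128,-.2668,0])
for z in (.11,.14,.17): print(z,(proj(s,S+[0,0,z]-.035*ry)-[310,260])*12)
E
```

```text
time: 36.9
position: [0.5051, -0.2656, 0.2278]
tool_rot: [-0.446, 0.549, -0.548, 0.446]
ft_force: [0.1, 0.1, -1.5]
grip_width: 0.0259
t 36.9 TCP [ 0.5051 -0.2656  0.2278] yaw -101.8 q [-0.68  0.45  1.56 -0.    1.13  1.1 ] w 0.0259
shift xyz mm [-0.3  2.8 -0.2]
  turn -3.141
  turn 0.001
  turn -3.141
0.11 [245.7490099  381.11851277]
0.14 [246.3737528  312.43256972]
0.17 [247.0177696  241.21253864]
```

View pics/s25y.png

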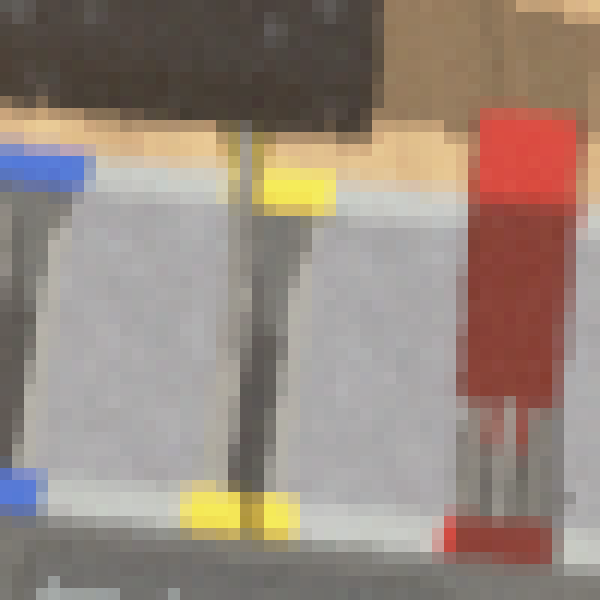

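```bash
python3 -m creep '[[[0,20,0],0,0],[[0,20,0],0,0],[[0,15,0],0,0],[[0,10,0],0,0],[[0,0,0],0,0],[[0,0,0],0,0]]' 10
python3 - <<'E'
from h import *
s=snap('side','s26')
a=cv2.imread('pics/s26.png')[260:310,310:360]; cv2.imwrite('pics/s26y.png',cv2.resize(a,None,fx=12,fy=12,interpolation=cv2.INTER_NEAREST))
E
```

```text
time: 37.55
position: [0.506, -0.2665, 0.1646]
tool_rot: [0.445, -0.548, 0.55, -0.446]
ft_force: [-0.3, 0.1, -1.9]
grip_width: 0.0261
```

View pics/s26y.png

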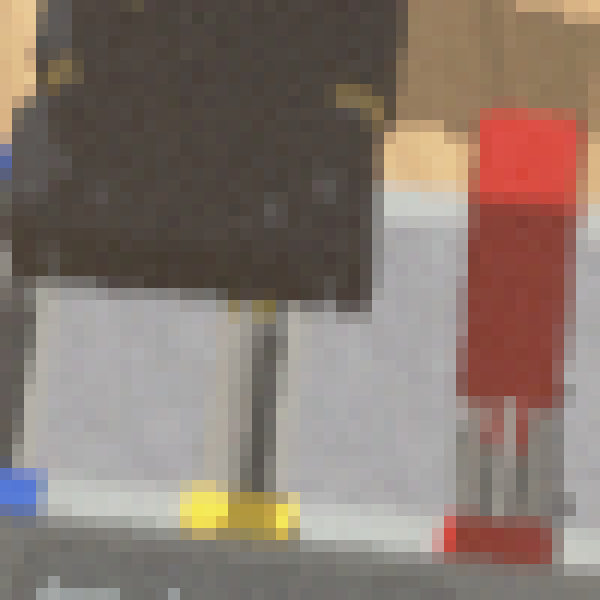

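```bash
python3 -m creep '[[[0,10,1],0,0],[[0,10,0],0,0],[[0,10,0],0,0],[[0,5,0],0,0],[[0,0,0],0,0],[[0,0,0],0,0]]' 8
python3 -m creep '[[[0,4,0],0,0],[[0,4,0],0,0],[[0,0,0],0,0]]' 6
```

```text
time: 38.2
position: [0.506, -0.266, 0.1281]
tool_rot: [-0.446, 0.549, -0.549, 0.445]
ft_force: [0.3, -1.0, -1.7]
grip_width: 0.026
time: 38.5
position: [0.506, -0.2659, 0.12]
tool_rot: [-0.446, 0.549, -0.549, 0.445]
ft_force: [0.6, -0.1, -1.5]
grip_width: 0.0257
```

```bash
python3 -m creep '[[[0,3,0],0,0],[[0,0,0],0,0]]' 6
python3 -m creep '[[[0,2,0],0,0],[[0,0,0],0,0]]' 6
python3 -m creep '[[[0,0,0],0,0.5],[[0,0,0],0,0.5],[[0,0,0],0,0.5],[[0,0,0],0,0.5],[[0,0,0],0,0.5],[[0,0,0],0,0.5],[[0,0,0],0,0.5]]' 6
python3 -m creep '[[[0,-10,0],0,0.6],[[0,-30,0],0,0.6],[[0,-45,0],0,0.6],[[0,-45,0],0,0.6],[[0,-20,0],0,0.6],[[0,0,0],0,1],[[0,0,0],0,1]]' 6
python3 - <<'E'
from h import *
s=snap('side','s27'); w=snap('wrist','w27')
a=cv2.imread('pics/s27.png')[140:340,260:400]; cv2.imwrite('pics/s27y.png',cv2.resize(a,None,fx=3,fy=3,interpolation=cv2.INTER_CUBIC))
S=np.array([.5128,-.2668,0]); 
for z in (.077,.167): print(z,(proj(s,S+[0,0,z])-[260,140])*3,proj(w,S+[0,0,z]))
to([.41,.27,.28],np.radians(104.2))
E
```

```text
time: 38.7
position: [0.506, -0.2659, 0.1171]
tool_rot: [-0.446, 0.549, -0.549, 0.445]
ft_force: [-0.1, -0.5, -1.6]
grip_width: 0.0263
time: 38.9
position: [0.5065, -0.2662, 0.1158]
tool_rot: [0.445, -0.549, 0.549, -0.446]
ft_force: [-0.2, -0.3, 1.7]
grip_width: 0.0261
time: 39.6
position: [0.5062, -0.2661, 0.1154]
tool_rot: [-0.446, 0.549, -0.549, 0.446]
ft_force: [-0.2, 0.3, 0.8]
grip_width: 0.0431
time: 40.3
position: [0.5059, -0.2659, 0.2658]
tool_rot: [0.446, -0.549, 0.549, -0.446]
ft_force: [-0.1, 0.1, -0.9]
grip_width: 0.0614
0.077 [215.18912586 441.32643209] [319.03322945 169.7362046 ]
0.167 [215.85397503 389.08088751] [319.00429667 189.73643712]
t 40.4 TCP [ 0.5052 -0.2653  0.264 ] yaw -101.9 q [-0.68  0.41  1.52 -0.    1.22  1.1 ] w 0.0688
shift xyz mm [-504.2  -14.6 -203.5]
  turn -0.455
  turn 2.686
  turn -0.455
```

View pics/s27y.png

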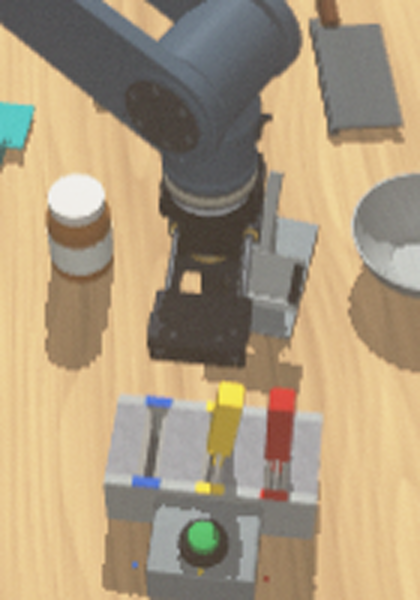

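View pics/w27.png

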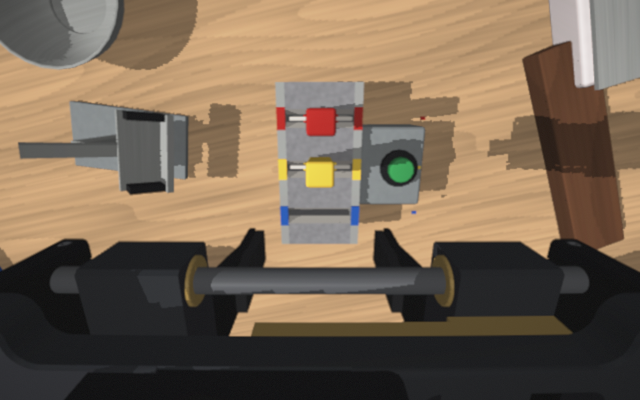

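Run:
```python
from h import *
s=load('s27');w=load('w27'); S=np.array([.5128,-.2668,0]);rx=np.array([.979,-.2045,0])
for L in (0,.013,.018):
  for z in (.166,.175): print(L,z,(proj(s,S+L*rx+[0,0,z])-[260,140])*3,proj(w,S+L*rx+[0,0,z]))
for f,off in(('s27',0),):
  for col in('yellow','red'):
    m=mask(s,col,100,40); m[:250]=0; 
    V=cv2.cvtColor(s['pixels'],cv2.COLOR_RGB2HSV)[...,2]
    m2=(m>0)&(V>190); ys,xs=np.nonzero(m2[260:290]); print(col,'bright top',xs.min(),xs.max(),ys.min()+260,ys.max()+260, (np.array([xs.mean(),ys.mean()+260])-[260,140])*3)
```

```text
0 0.166 [215.84624594 389.69243663] [319.00471937 189.44422774]
0 0.175 [215.91609755 384.16195576] [319.00080391 192.150977  ]
0.013 0.166 [230.19807208 391.04795526] [318.97697274 175.4905518 ]
0.013 0.175 [230.34532456 385.52016128] [318.97207515 177.77054841]
0.018 0.166 [235.72421919 391.56908051] [318.96609547 170.02050956]
0.018 0.175 [235.90131144 386.04233991] [318.96080561 172.12947328]
yellow bright top 329 340 267 276 [227.07042254 395.07042254]
red bright top 350 357 269 276 [280.69090909 398.45454545]
```

```bash
python3 -m creep '[[[-30,-15,-12],0,1],[[-46,0,-18],0,1],[[-46,0,-18],0,1],[[-46,0,-18],0,1],[[-46,0,-18],0,1],[[-46,0,-18],0,1],[[-46,0,-18],0,1],[[-46,0,-18],0,1]]'
python3 -m creep '[[[-46,0,-18],0,1],[[-46,0,-18],0,1],[[-46,0,-18],0,1],[[-10,0,-10],-0.148,1],[[0,0,0],-0.148,1],[[0,0,0],-0.148,1],[[0,0,0],-0.148,1],[[0,0,0],-0.148,1]]'
python3 -m creep '[[[0,0,0],-0.148,1],[[0,0,0],-0.148,1],[[0,0,0],-0.148,1],[[0,0,0],-0.148,1],[[0,0,0],-0.148,1],[[0,0,0],-0.148,1],[[0,0,0],-0.148,1],[[0,0,0],-0.148,1]]'
python3 -m creep '[[[0,0,0],-0.148,1],[[0,0,0],-0.148,1],[[0,0,0],-0.148,1],[[0,0,0],-0.148,1],[[0,0,0],-0.148,1],[[0,0,0],-0.148,1],[[0,0,0],-0.148,1],[[0,0,0],-0.148,1]]'
python3 - <<'E'
from h import *
to([.41,.27,.28],np.radians(104.2))
E
```

```text
time: 41.2
position: [0.442, 0.1086, 0.2789]
tool_rot: [-0.446, 0.55, -0.548, 0.444]
ft_force: [0.6, 0.4, 0.8]
grip_width: 0.0871
time: 42.0
position: [0.4104, 0.2646, 0.2786]
tool_rot: [0.616, -0.35, 0.348, -0.614]
ft_force: [0.0, 0.5, -0.1]
grip_width: 0.0868
time: 42.8
position: [0.4105, 0.2644, 0.2786]
tool_rot: [0.705, 0.052, -0.055, -0.705]
ft_force: [-0.3, -0.2, 0.1]
grip_width: 0.0871
time: 43.6
position: [0.4105, 0.2644, 0.2786]
tool_rot: [-0.555, -0.436, 0.439, 0.556]
ft_force: [0.5, 0.0, 0.5]
grip_width: 0.0871
t 43.6 TCP [0.4105 0.2644 0.2786] yaw 76.5 q [ 0.34  0.27  1.69 -0.    1.18 -0.99] w 0.0871
shift xyz mm [ 5.3 -1.4  1.8]
  turn 2.659
  turn -0.483
  turn 2.659
```

```bash
python3 -m creep '[[[5,0,0],-0.14,1],[[0,0,0],-0.14,1],[[0,0,0],-0.14,1],[[0,0,0],-0.063,1],[[0,0,0],0,1],[[0,0,0],0,1]]'
python3 - <<'E'
from h import *
c=snap('wrist','w28'); handle(c,'blue'); snap('top','t28'); handle(load('t28'),'blue')
E
```

```text
time: 44.2
position: [0.4121, 0.2694, 0.2793]
tool_rot: [-0.436, -0.556, 0.557, 0.437]
ft_force: [1.2, 0.8, 0.6]
grip_width: 0.0869
blue ctr [0.4662 0.2994] near end [0.4209 0.2883] far end [0.5116 0.3106] len/wid [0.0336 0.0934] yaw 13.8 area 983
```

View pics/w28.png

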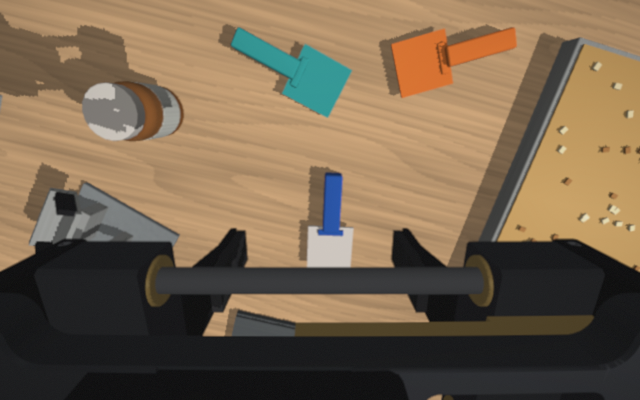

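Run:
```python
from h import *
c=load('w28'); m=mask(c,'blue'); 
pts=[]
for v in range(180,228,4):
    x=np.nonzero(m[v,250:400])[0]+250; pts.append(onz(c,x.mean(),v,.02)[:2])
pts=np.array(pts); d=pts[-1]-pts[0]; print(pts[0],pts[-1],np.degrees(np.arctan2(d[1],d[0])))
# blade: white mask rows 240-262
h=cv2.cvtColor(c['pixels'],cv2.COLOR_RGB2HSV); b=[]
for v in range(240,264,4):
    x=np.nonzero((h[v,290:370,1]<40)&(h[v,290:370,2]>150))[0]+290; b.append(onz(c,(x.min()+x.max())/2,v,.014)[:2]); print(v,x.min(),x.max())
d=b[-1]-pts[0]; print(b[0],b[-1],np.degrees(np.arctan2(d[1],d[0])))
to([0,0,0])
```

```text
[0.42933131 0.29490084] [0.49690125 0.30850546] 11.38380347187104
240 308 351
244 308 351
248 307 350
252 307 350
256 307 350
260 307 350
[0.52591368 0.31376191] [0.56031148 0.32089933] 11.22681548052221
t 44.3 TCP [0.4124 0.2695 0.2797] yaw 103.8 q [ 0.35  0.28  1.68  0.    1.18 -1.46] w 0.0871
shift xyz mm [-163.3  280.5  464.3]
```

Run:
```python
from h import *
to([.4525,.2995,.04],np.radians(101.3))
```

```text
t 44.3 TCP [0.4124 0.2695 0.2797] yaw 103.8 q [ 0.35  0.28  1.68  0.    1.18 -1.46] w 0.0871
shift xyz mm [ 19.6 239.7 -46.5]
  turn -3.098
  turn 0.044
  turn -3.098
```

```bash
python3 -m creep '[[[10,35,-23],0,1],[[10,45,-23],0,1],[[0,45,0],0.044,1],[[0,45,0],0,1],[[0,40,0],0,1],[[0,28,0],0,1],[[0,0,0],0,1],[[0,0,0],0,1]]'
python3 - <<'E'
from h import *
c=snap('wrist','w29'); to([.4525,.2995,.005],np.radians(101.3))
E
```

```text
time: 45.1
position: [0.4521, 0.2997, 0.0437]
tool_rot: [-0.448, -0.547, 0.547, 0.448]
ft_force: [0.0, -0.0, -0.2]
grip_width: 0.0869
t 45.15 TCP [0.4529 0.3    0.0447] yaw 101.3 q [ 0.38  0.69  1.77  0.    0.67 -1.39] w 0.0871
shift xyz mm [-0.5 39.7  0.6]
  turn -3.141
  turn 0.0
  turn -3.141
```

View pics/w29.png

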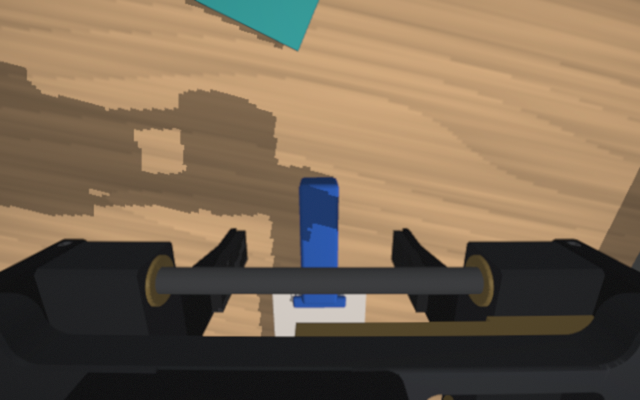

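Blue handle is centred (column 319, butt row 178), same as yellow. Grip, lift, droop.

```bash
python3 -m creep '[[[0,20,0],0,1],[[0,16,0],0,0.3],[[0,3,0],0,0],[[0,0,0],0,0],[[0,0,0],0,0],[[0,0,0],0,0],[[0,0,0],0,0],[[0,0,0],0,0]]' 20
python3 -m creep '[[[0,0,0],0,0],[[0,0,0],0,0],[[0,0,0],0,0],[[0,0,0],0,0],[[0,0,0],0,0]]' 20
python3 -m creep '[[[0,-20,0],0,0],[[0,-30,0],0,0],[[0,-45,0],0,0],[[0,-45,0],0,0],[[0,-45,0],0,0],[[0,-45,0],0,0],[[0,-45,0],0,0],[[0,-20,0],0,0]]' 20
python3 -m creep '[[[0,0,0],0,0],[[0,0,0],0,0],[[0,0,0],0,0],[[0,0,0],0,0],[[0,0,0],0,0]]' 3
python3 -m creep '[[[0,0,0],0,0],[[0,0,0],0,0]]' 25
python3 - <<'E'
from h import *
snap('side','s30'); a=cv2.imread('pics/s30.png')[60:180,250:370]; cv2.imwrite('pics/s30z.png',cv2.resize(a,None,fx=5,fy=5,interpolation=cv2.INTER_CUBIC)); droop('s30',off=np.array([250,60]),sc=5)
to([.5903,-.0277,.34],np.radians(-19.2))
E
```

```text
time: 45.95
position: [0.4522, 0.2998, 0.0052]
tool_rot: [0.448, 0.547, -0.547, -0.448]
ft_force: [-0.2, 0.1, 0.5]
grip_width: 0.039
time: 46.45
position: [0.452, 0.2997, 0.0048]
tool_rot: [0.448, 0.547, -0.547, -0.448]
ft_force: [-0.6, -0.2, 2.3]
grip_width: 0.0258
time: 47.25
position: [0.4533, 0.3003, 0.304]
tool_rot: [0.449, 0.549, -0.545, -0.447]
ft_force: [-0.1, 0.6, -2.4]
grip_width: 0.0258
time: 47.75
position: [0.4513, 0.2993, 0.2981]
tool_rot: [-0.448, -0.546, 0.548, 0.449]
ft_force: [0.1, 0.0, -2.1]
grip_width: 0.0261
time: 47.95
position: [0.452, 0.2996, 0.2993]
tool_rot: [-0.448, -0.547, 0.547, 0.448]
ft_force: [0.6, 0.1, -0.9]
grip_width: 0.026
45 tipcorner/mid/corner [np.float64(373.0), np.float64(318.0), np.float64(358.0), np.float64(287.0), np.float64(344.0), np.float64(256.0)] junc [291. 245.]
50 tipcorner/mid/corner [np.float64(361.0), np.float64(328.0), np.float64(347.0), np.float64(297.0), np.float64(333.0), np.float64(267.0)] junc [286. 250.]
55 tipcorner/mid/corner [np.float64(350.0), np.float64(338.0), np.float64(335.0), np.float64(307.0), np.float64(322.0), n
[... 284 characters left out ...]
324.0), np.float64(297.0), np.float64(293.0)] junc [268. 263.]
70 tipcorner/mid/corner [np.float64(310.0), np.float64(363.0), np.float64(296.0), np.float64(331.0), np.float64(283.0), np.float64(300.0)] junc [262. 267.]
80 tipcorner/mid/corner [np.float64(281.0), np.float64(375.0), np.float64(268.0), np.float64(343.0), np.float64(255.0), np.float64(312.0)] junc [248. 272.]
90 tipcorner/mid/corner [np.float64(251.0), np.float64(383.0), np.float64(239.0), np.float64(351.0), np.float64(226.0), np.float64(320.0)] junc [234. 276.]
t 48.0 TCP [0.452  0.2996 0.2995] yaw 101.3 q [ 0.38  0.33  1.54 -0.    1.27 -1.39] w 0.0258
shift xyz mm [-348.1  -40.5  -71.2]
  turn -1.038
  turn 2.104
  turn -1.038
```

View pics/s30z.png

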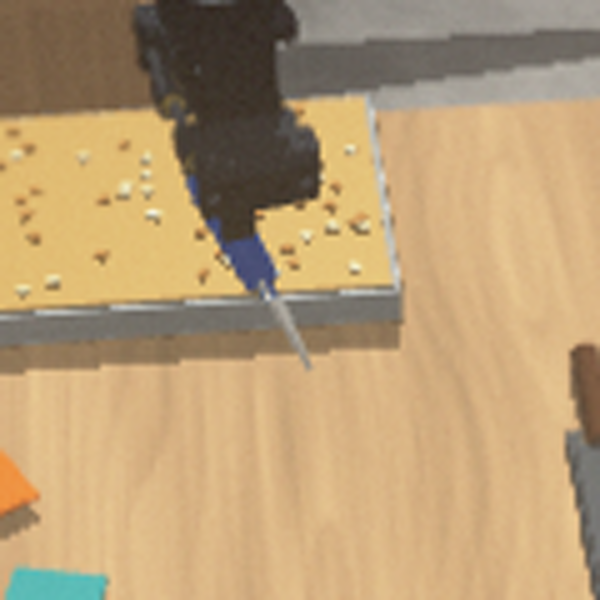

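```bash
python3 - <<'E'
from h import *
to([.5871,-.0369,.34],np.radians(-19.2))
E
python3 -m creep '[[[-25,-14,-5],0,0],[[-45,-14,-8],0,0],[[-45,-13,-8],0,0],[[-45,0,-8],0,0],[[-45,0,-8],0,0],[[-45,0,-8],0,0],[[-45,0,-8],0,0],[[-45,0,-8],0,0]]' 25
python3 -m creep '[[[-17,0,-5],0.147,0],[[0,0,0],0.147,0],[[0,0,0],0.147,0],[[0,0,0],0.147,0],[[0,0,0],0.147,0],[[0,0,0],0.147,0],[[0,0,0],0.147,0],[[0,0,0],0.147,0]]'
python3 -m creep '[[[0,0,0],0.147,0],[[0,0,0],0.147,0],[[0,0,0],0.147,0],[[0,0,0],0.147,0],[[0,0,0],0.147,0],[[0,0,0],0.147,0],[[0,0,0],0,0],[[0,0,0],0,0]]'
python3 - <<'E'
from h import *
to([.5871,-.0369,.215],np.radians(-19.2))
E
```

```text
t 48.0 TCP [0.452  0.2996 0.2995] yaw 101.3 q [ 0.38  0.33  1.54 -0.    1.27 -1.39] w 0.0258
shift xyz mm [-356.5  -40.5  -66.2]
  turn -1.038
  turn 2.104
  turn -1.038
time: 48.8
position: [0.5792, -0.0236, 0.3409]
tool_rot: [0.448, 0.547, -0.547, -0.448]
ft_force: [0.2, 1.3, -1.2]
grip_width: 0.0257
time: 49.6
position: [0.5869, -0.0374, 0.3407]
tool_rot: [-0.677, -0.204, 0.204, 0.677]
ft_force: [0.3, -0.3, -1.0]
grip_width: 0.026
time: 50.4
position: [0.5869, -0.0374, 0.3407]
tool_rot: [0.7, -0.101, 0.101, -0.7]
ft_force: [0.1, -0.4, -2.0]
grip_width: 0.0259
t 50.4 TCP [ 0.5869 -0.0374  0.3407] yaw -16.4 q [-0.25  0.37  1.37 -0.    1.4   0.03] w 0.0259
shift xyz mm [1.000e-01 1.257e+02 5.000e-01]
  turn -3.093
  turn 0.049
  turn -3.093
```

```bash
python3 -m creep '[[[0,0,0],0.049,0],[[0,30,0],0,0],[[0,40,0],0,0],[[0,40,0],0,0],[[0,23,0],0,0],[[0,0,0],0,0],[[0,0,0],0,0]]'
python3 - <<'E'
from h import *
to([.5871,-.0369,.1638],np.radians(-19.2));snap('side','s31')
a=cv2.imread('pics/s31.png')[150:270,290:390]; cv2.imwrite('pics/s31z.png',cv2.resize(a,None,fx=5,fy=5,interpolation=cv2.INTER_CUBIC))
E
```

```text
time: 51.1
position: [0.5875, -0.0375, 0.2082]
tool_rot: [-0.697, 0.118, -0.119, 0.697]
ft_force: [0.7, -0.2, -0.2]
grip_width: 0.0256
t 51.1 TCP [ 0.5875 -0.0375  0.2082] yaw -19.3 q [-0.25  0.5   1.54  0.    1.1   0.08] w 0.0256
shift xyz mm [-0.6 44.4  0.5]
  turn 3.14
  turn -0.002
  turn 3.14
```

View pics/s31z.png

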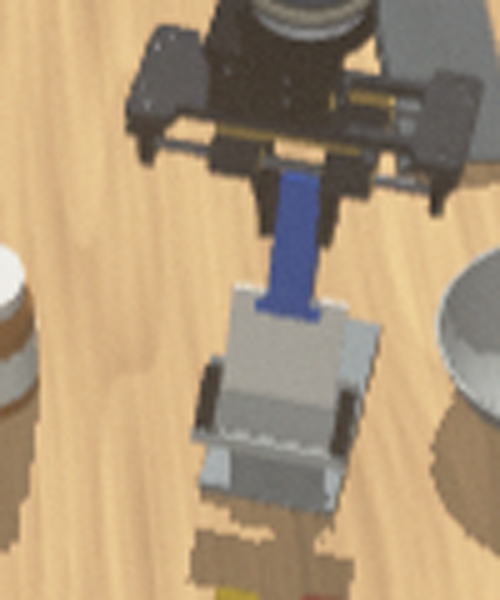

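```bash
python3 -m creep '[[[0,15,0],0,0],[[0,15,0],0,0],[[0,10,0],0,0],[[0,3,0],0,0],[[0,0,0],0,0]]' 25
python3 -m creep '[[[0,0,0],0,0],[[0,2,6],0,0],[[0,3,6],0,0],[[0,4,6],0,0],[[0,5,7],0,0],[[0,5,6],0,0],[[0,5,6],0,0],[[0,6,6],0,0]]' 4
python3 - <<'E'
from h import *
to(T+.122*RU-[0,0,.0076],np.radians(-19.2));snap('side','s32');snap('wrist','w32');chk('w32','blue')
a=cv2.imread('pics/s32.png')[150:270,290:390]; cv2.imwrite('pics/s32z.png',cv2.resize(a,None,fx=5,fy=5,interpolation=cv2.INTER_CUBIC))
E
```

```text
time: 51.65
position: [0.5898, -0.0373, 0.1677]
tool_rot: [-0.697, 0.117, -0.122, 0.697]
ft_force: [1.3, 0.6, 4.6]
grip_width: 0.026
time: 52.45
position: [0.6002, 0.0032, 0.1337]
tool_rot: [0.698, -0.12, 0.118, -0.697]
ft_force: [-1.3, -2.9, 5.5]
grip_width: 0.0262
t 52.45 TCP [0.6002 0.0032 0.1337] yaw -19.3 q [-0.18  0.61  1.57 -0.    0.96  0.16] w 0.0262
shift xyz mm [0.8 1.5 0.3]
  turn 3.139
  turn -0.002
  turn 3.139
mask cols 292 346 top row 205
pred butt corner [293.9 206.5]
pred butt corner [345.8 206.4]
pred butt corner [291.9 253. ]
```

View pics/s32z.png

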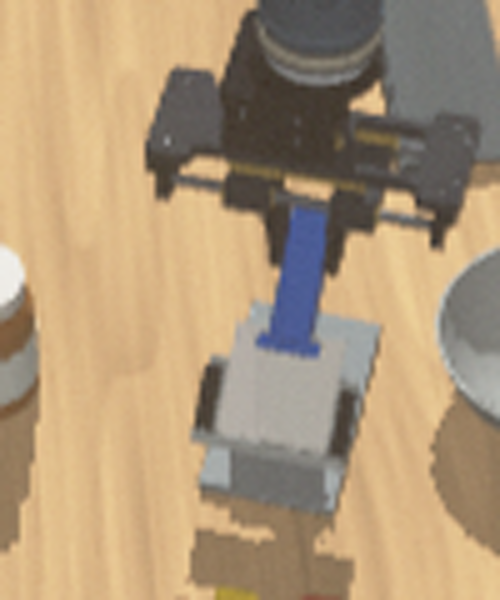

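```bash
python3 -m creep '[[[0,0,0],0,0.45],[[0,0,0],0,0.45],[[0,0,0],0,0.45],[[0,0,0],0,0.45],[[0,0,0],0,0.45],[[0,0,0],0,0.45],[[0,0,0],0,0.45],[[0,0,0],0,0.45]]' 4
python3 - <<'E'
from h import *
snap('side','s33');snap('wrist','w33'); chk('w33','blue')
a=cv2.imread('pics/s33.png')[150:270,290:390]; cv2.imwrite('pics/s33z.png',cv2.resize(a,None,fx=5,fy=5,interpolation=cv2.INTER_CUBIC))
to(T+.13*RU-[0,0,.019])
E
```

```text
time: 53.35
position: [0.6012, 0.0031, 0.1348]
tool_rot: [0.697, -0.119, 0.119, -0.697]
ft_force: [0.5, -0.1, 0.1]
grip_width: 0.0394
mask cols 290 342 top row 203
pred butt corner [292.1 204.7]
pred butt corner [343.5 204.5]
pred butt corner [290.1 250.5]
t 53.45 TCP [0.6012 0.0031 0.1348] yaw -19.4 q [-0.18  0.61  1.57 -0.    0.96  0.16] w 0.0392
shift xyz mm [-0.2  8.3  5.7]
```

View pics/s33z.png

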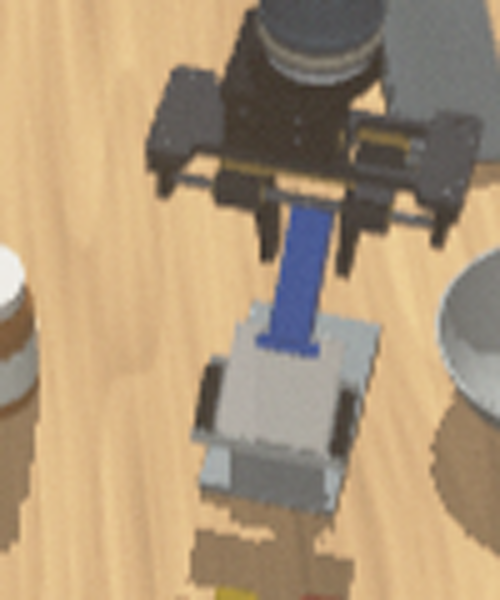

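Home on the rest (butt within 2 px of prediction). Regrip and raise it upright about the stop.

```bash
python3 -m creep '[[[0,8,6],0,0.45],[[0,0,0],0,0.45],[[0,0,0],0,0],[[0,0,0],0,0],[[0,0,0],0,0],[[0,0,0],0,0],[[0,0,0],0,0]]' 5
python3 -m creep '[[[0,-6,-7],0,0],[[0,-5,-7],0,0],[[0,-8,-13],0,0],[[0,-5,-10],0,0],[[0,-4,-11],0,0],[[0,-4,-16],0,0],[[0,-2,-18],0,0],[[0,-1,-10],0,0]]' 4
python3 - <<'E'
from h import *
snap('wrist','w34')
E
python3 -m creep '[[[0,0,0],0,0],[[0,0,0],0,0],[[0,-20,0],0,0],[[0,-30,0],0,0],[[0,-40,0],0,0],[[0,-40,0],0,0],[[0,-25,0],0,0],[[0,0,0],0,0]]' 25
python3 - <<'E'
from h import *
to([.4459,-.2532,.31],np.radians(-101.8))
E
```

```text
time: 54.15
position: [0.6031, 0.0089, 0.1267]
tool_rot: [-0.697, 0.119, -0.119, 0.697]
ft_force: [-0.4, 0.2, -0.1]
grip_width: 0.0257
time: 54.95
position: [0.5718, -0.0804, 0.162]
tool_rot: [0.697, -0.119, 0.119, -0.696]
ft_force: [-0.5, 1.3, -0.1]
grip_width: 0.0258
time: 55.8
position: [0.5751, -0.0781, 0.3207]
tool_rot: [0.698, -0.115, 0.122, -0.696]
ft_force: [-0.5, 0.3, -2.0]
grip_width: 0.0262
t 55.8 TCP [ 0.5751 -0.0781  0.3207] yaw -19.3 q [-0.33  0.36  1.43 -0.    1.34  0.01] w 0.0262
shift xyz mm [ -64.2   10.1 -208. ]
  turn -1.702
  turn 1.44
  turn -1.702
```

View pics/w34.png

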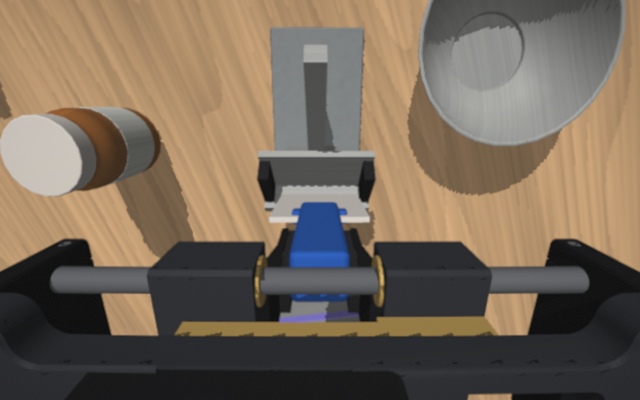

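```bash
python3 -m creep '[[[-13,0,-41],0,0],[[-13,0,-42],0,0],[[-13,0,-42],0,0],[[-13,0,-42],0,0],[[-12,0,-41],0,0],[[0,0,0],0.144,0],[[0,0,0],0.144,0],[[0,0,0],0.144,0]]' 25
python3 -m creep '[[[0,0,0],0.144,0],[[0,0,0],0.144,0],[[0,0,0],0.144,0],[[0,0,0],0.144,0],[[0,0,0],0.144,0],[[0,0,0],0.144,0],[[0,0,0],0.144,0],[[0,0,0],0,0]]'
python3 - <<'E'
from h import *
to([.4459,-.2532,.225],np.radians(-101.8))
E
```

```text
time: 56.6
position: [0.4422, -0.2525, 0.3145]
tool_rot: [-0.654, 0.269, -0.266, 0.655]
ft_force: [-0.4, -0.1, -1.0]
grip_width: 0.0257
time: 57.4
position: [0.4426, -0.252, 0.3147]
tool_rot: [-0.446, 0.55, -0.548, 0.446]
ft_force: [0.2, 0.5, -1.3]
grip_width: 0.0258
t 57.4 TCP [ 0.4426 -0.252   0.3147] yaw -101.8 q [-0.74  0.27  1.59 -0.    1.29  1.04] w 0.0258
shift xyz mm [ 0.6 89.7  3.8]
  turn 3.141
  turn -0.001
  turn 3.141
```

```bash
python3 -m creep '[[[0,25,3],0,0],[[0,35,0],0,0],[[0,28,0],0,0],[[0,0,0],0,0],[[0,0,0],0,0]]' 25
python3 - <<'E'
from h import *
to([.4459,-.2532,.225],np.radians(-101.8)); s=snap('side','s35')
a=cv2.imread('pics/s35.png')[260:310,285:335]; cv2.imwrite('pics/s35y.png',cv2.resize(a,None,fx=12,fy=12,interpolation=cv2.INTER_NEAREST))
ry=np.array([.2045,.979,0])
S=np.array([.4537,-.2548,0])
for z in (.11,.14,.17): print(z,(proj(s,S+[0,0,z]-.035*ry)-[285,260])*12)
E
```

```text
time: 57.9
position: [0.446, -0.2532, 0.2282]
tool_rot: [-0.446, 0.549, -0.548, 0.446]
ft_force: [0.2, -0.9, -1.3]
grip_width: 0.026
t 57.9 TCP [ 0.446  -0.2532  0.2282] yaw -101.8 q [-0.73  0.37  1.7  -0.    1.07  1.04] w 0.026
shift xyz mm [-0.   3.2 -0.1]
  turn -3.141
  turn 0.001
  turn -3.141
0.11 [284.87906398 356.55228013]
0.14 [280.83638047 287.68785986]
0.17 [276.64960065 216.29495292]
```

View pics/s35y.png

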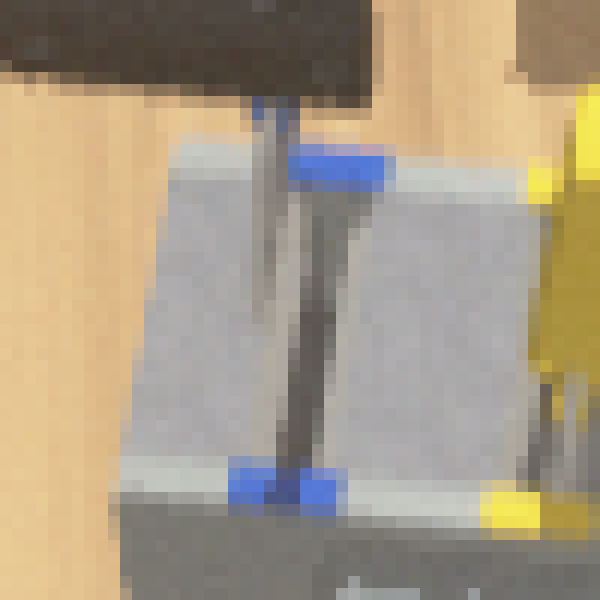

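```bash
python3 -m creep '[[[0,0,4],0,0],[[0,20,0],0,0],[[0,15,0],0,0],[[0,0,0],0,0],[[0,0,0],0,0]]' 15
python3 - <<'E'
from h import *
to([.4459,-.2532,.225],np.radians(-101.8)); s=snap('side','s36')
a=cv2.imread('pics/s36.png')[260:310,285:335]; cv2.imwrite('pics/s36y.png',cv2.resize(a,None,fx=12,fy=12,interpolation=cv2.INTER_NEAREST))
E
```

```text
time: 58.45
position: [0.4509, -0.255, 0.1949]
tool_rot: [0.446, -0.548, 0.55, -0.446]
ft_force: [-0.8, 0.5, -1.3]
grip_width: 0.0259
t 58.45 TCP [ 0.4509 -0.255   0.1949] yaw -101.9 q [-0.73  0.42  1.73  0.    0.99  1.05] w 0.0259
shift xyz mm [ -0.7 -30.2  -5.2]
  turn 3.14
  turn -0.001
  turn 3.14
```

View pics/s36y.png

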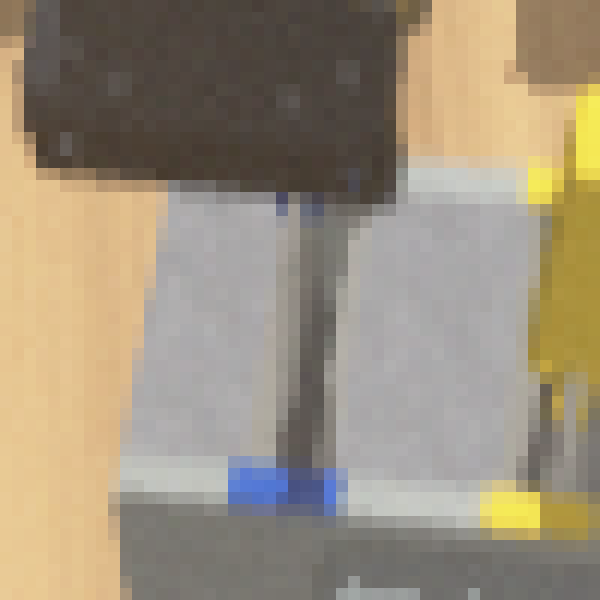

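```bash
python3 -m creep '[[[0,8,0],0,0],[[0,8,0],0,0],[[0,8,0],0,0],[[0,0,0],0,0],[[0,0,0],0,0]]' 8
python3 - <<'E'
from h import *
s=snap('side','s37')
a=cv2.imread('pics/s37.png')[260:310,285:335]; cv2.imwrite('pics/s37y.png',cv2.resize(a,None,fx=12,fy=12,interpolation=cv2.INTER_NEAREST))
E
```

```text
time: 59.0
position: [0.4499, -0.2542, 0.1693]
tool_rot: [-0.446, 0.549, -0.549, 0.445]
ft_force: [-0.3, 0.0, -1.8]
grip_width: 0.026
```

View pics/s37y.png

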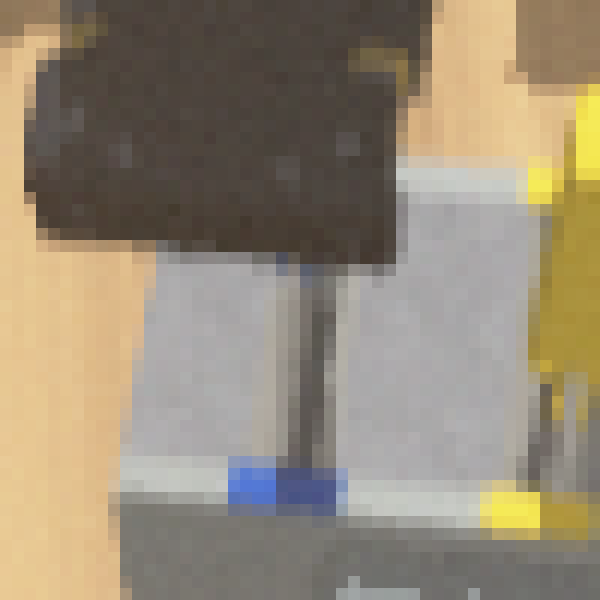

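```bash
python3 -m creep '[[[0,5,1],0,0],[[0,6,0],0,0],[[0,6,0],0,0],[[0,6,0],0,0],[[0,0,0],0,0]]' 6
python3 -m creep '[[[0,6,0],0,0],[[0,6,0],0,0],[[0,6,0],0,0],[[0,5,0],0,0],[[0,0,0],0,0]]' 6
```

```text
time: 59.55
position: [0.4504, -0.254, 0.1456]
tool_rot: [-0.446, 0.55, -0.548, 0.445]
ft_force: [0.5, -0.1, -1.8]
grip_width: 0.026
time: 60.05
position: [0.4506, -0.2542, 0.1229]
tool_rot: [-0.446, 0.55, -0.548, 0.445]
ft_force: [0.1, -0.0, -1.6]
grip_width: 0.0259
```

```bash
python3 -m creep '[[[0,4,0],0,0],[[0,0,0],0,0]]' 6
python3 -m creep '[[[0,3,0],0,0],[[0,0,0],0,0]]' 6
```

```text
time: 60.25
position: [0.4509, -0.2545, 0.1194]
tool_rot: [-0.446, 0.549, -0.549, 0.446]
ft_force: [-0.5, 0.3, -1.2]
grip_width: 0.0259
time: 60.45
position: [0.451, -0.2545, 0.1166]
tool_rot: [-0.446, 0.549, -0.549, 0.446]
ft_force: [0.2, -0.5, -0.7]
grip_width: 0.0261
```

```bash
python3 -m creep '[[[0,2,0],0,0],[[0,0,0],0,0]]' 6
python3 -m creep '[[[0,0,0],0,0.5],[[0,0,0],0,0.5],[[0,0,0],0,0.5],[[0,0,0],0,0.5],[[0,0,0],0,0.5],[[0,0,0],0,0.5],[[0,0,0],0,0.5]]' 6
python3 -m creep '[[[0,-10,0],0,0.6],[[0,-30,0],0,0.6],[[0,-45,0],0,0.6],[[0,-45,0],0,0.6],[[0,-20,0],0,0.6],[[0,0,0],0,0.6],[[0,0,0],0,0.6]]' 6
python3 - <<'E'
from h import *
s=snap('side','s38'); w=snap('wrist','w38')
a=cv2.imread('pics/s38.png')[140:340,260:400]; cv2.imwrite('pics/s38y.png',cv2.resize(a,None,fx=3,fy=3,interpolation=cv2.INTER_CUBIC))
S=np.array([.4537,-.2548,0]); 
for z in (.077,.167): print(z,(proj(s,S+[0,0,z])-[260,140])*3,proj(w,S+[0,0,z]))
to([.492,-.365,.2])
E
```

```text
time: 60.65
position: [0.451, -0.2545, 0.1146]
tool_rot: [-0.446, 0.549, -0.549, 0.446]
ft_force: [-0.2, -0.4, -0.9]
grip_width: 0.0261
time: 61.35
position: [0.4511, -0.2546, 0.1148]
tool_rot: [0.446, -0.549, 0.549, -0.446]
ft_force: [-0.8, 1.1, 0.1]
grip_width: 0.0434
time: 62.05
position: [0.4508, -0.2543, 0.2651]
tool_rot: [0.446, -0.549, 0.549, -0.446]
ft_force: [0.3, 0.1, -0.2]
grip_width: 0.0521
0.077 [152.22357204 435.45464752] [319.34915369 173.14987632]
0.167 [149.51918848 383.09438088] [319.41777948 194.18054382]
t 62.15 TCP [ 0.4501 -0.2538  0.2634] yaw -101.9 q [-0.73  0.33  1.65 -0.    1.16  1.05] w 0.0521
shift xyz mm [100.3  63.1  64.1]
```

View pics/s38y.png

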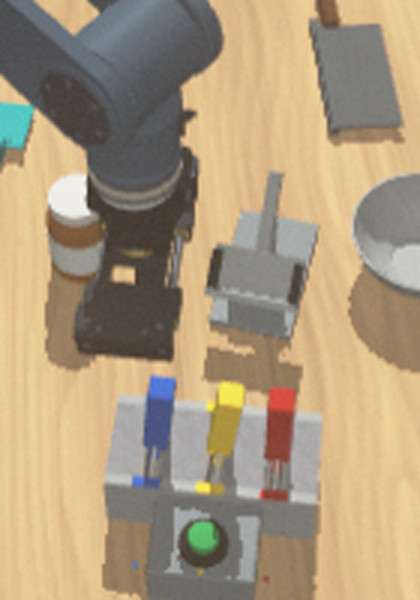

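View pics/w38.png

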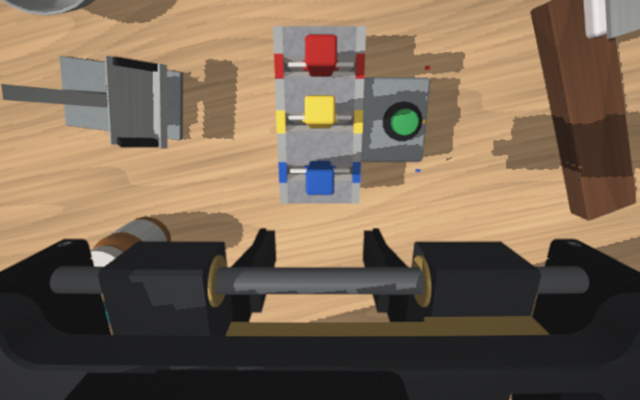

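Run:
```python
from h import *
def g(c,roi):
    m=mask(c,'green',100,50); mm=np.zeros_like(m); mm[roi[1]:roi[3],roi[0]:roi[2]]=m[roi[1]:roi[3],roi[0]:roi[2]]; ys,xs=np.nonzero(mm); return xs.mean(),ys.mean(),len(xs)
s=load('s38');w=load('w38');t=load('top0'); 
a=g(s,(310,300,350,340));b=g(w,(370,90,430,150));c=g(t,(430,180,455,205));print(a,b,c)
print(two(s,a[:2],w,b[:2]),two(s,a[:2],t,c[:2]),two(w,b[:2],t,c[:2]), two(load('w13'),g(load('w13'),(370,80,420,130))[:2],s,a[:2]))
P=two(s,a[:2],w,b[:2])[0]; to([P[0],P[1],.2],np.radians(168.2))
```

```text
(np.float64(326.98591549295776), np.float64(318.19718309859155), 71) (np.float64(404.4246794871795), np.float64(121.57051282051282), 624) (np.float64(442.02985074626866), np.float64(192.02985074626866), 67)
(array([ 0.49130336, -0.36264967,  0.07566504]), np.float64(0.002397158018440562)) (array([ 0.49288627, -0.36123908,  0.07401146]), np.float64(0.0053603290323551295)) (array([ 0.49397139, -0.35795098,  0.09017989]), np.float64(0.0020795723693256473)) (array([ 0.49136895, -0.36273415,  0.07605257]), np.float64(0.0025298608927166745))
t 62.15 TCP [ 0.4501 -0.2538  0.2634] yaw -101.9 q [-0.73  0.33  1.65 -0.    1.16  1.05] w 0.0521
shift xyz mm [98.2 63.1 62.9]
  turn -1.572
  turn 1.569
  turn -1.572
```

```bash
python3 -m creep '[[[33,0,21],0,0],[[33,0,21],0,0],[[32,0,21],0,0],[[0,0,0],0.143,0],[[0,0,0],0.143,0],[[0,0,0],0.143,0],[[0,0,0],0.143,0],[[0,0,0],0.143,0]]' 20
python3 -m creep '[[[0,0,0],0.143,0],[[0,0,0],0.143,0],[[0,0,0],0.143,0],[[0,0,0],0.143,0],[[0,0,0],0.143,0],[[0,0,0],0.14,0],[[0,0,0],0,0],[[0,0,0],0,0]]'
python3 - <<'E'
from h import *
to([.4915,-.363,.1],np.radians(168.2))
E
```

```text
time: 62.95
position: [0.4917, -0.3627, 0.2622]
tool_rot: [-0.224, 0.673, -0.669, 0.222]
ft_force: [-0.2, -0.3, -0.4]
grip_width: 0.0018
time: 63.75
position: [0.492, -0.363, 0.2632]
tool_rot: [0.071, 0.704, -0.703, -0.073]
ft_force: [-0.6, -0.8, -0.1]
grip_width: 0.0004
t 63.75 TCP [ 0.492  -0.363   0.2632] yaw 168.3 q [-0.82  0.47  1.42  0.    1.26  2.53] w 0.0004
shift xyz mm [1.000e-01 1.632e+02 4.000e-01]
  turn -3.139
  turn 0.002
  turn -3.139
```

```bash
python3 -m creep '[[[0,35,0],0,0],[[0,40,0],0,0],[[0,40,0],0,0],[[0,40,0],0,0],[[0,8,0],0,0],[[0,0,0],0,0],[[0,0,0],0,0]]'
python3 - <<'E'
from h import *
to([.4915,-.363,.08],np.radians(168.2)); s=snap('side','s40')
a=cv2.imread('pics/s40.png')[220:350,270:400]; cv2.imwrite('pics/s40y.png',cv2.resize(a,None,fx=4,fy=4,interpolation=cv2.INTER_CUBIC))
E
```

```text
time: 64.45
position: [0.4935, -0.3645, 0.1032]
tool_rot: [-0.073, -0.703, 0.704, 0.072]
ft_force: [-0.1, -0.3, 0.4]
grip_width: 0.0004
t 64.45 TCP [ 0.4935 -0.3645  0.1032] yaw 168.2 q [-0.82  0.66  1.56 -0.    0.91  2.53] w 0.0004
shift xyz mm [ 2.4 23.2 -1.1]
  turn -3.142
  turn 0.0
  turn -3.142
```

View pics/s40y.png

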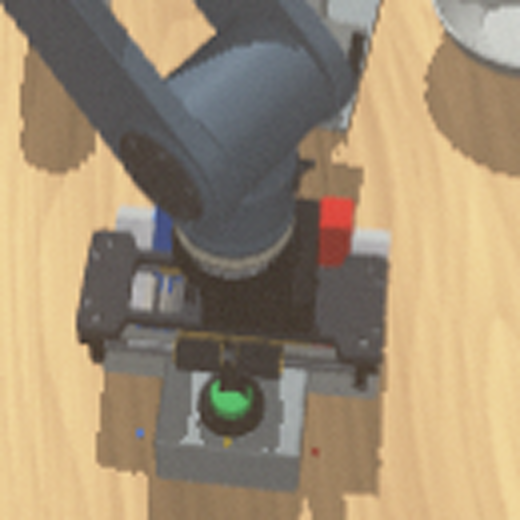

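Fingers are over the button. Descend until it pushes back.

```bash
python3 -m creep '[[[1,12,0],0,0],[[0,8,0],0,0],[[0,4,0],0,0],[[0,0,0],0,0],[[0,0,0],0,0]]'
python3 -m creep '[[[0,3,0],0,0],[[0,0,0],0,0],[[0,0,0],0,0]]'
```

```text
time: 65.0
position: [0.4915, -0.3632, 0.078]
tool_rot: [0.073, 0.703, -0.703, -0.073]
ft_force: [-1.2, 1.2, 2.5]
grip_width: 0.0004
time: 65.3
position: [0.4915, -0.3632, 0.075]
tool_rot: [-0.073, -0.703, 0.703, 0.073]
ft_force: [-0.4, 0.5, 4.2]
grip_width: 0.0008
```

```bash
python3 -m creep '[[[0,3,0],0,0],[[0,0,0],0,0],[[0,0,0],0,0]]'
python3 -m creep '[[[0,2,0],0,0],[[0,0,0],0,0],[[0,0,0],0,0]]'
```

```text
time: 65.6
position: [0.4916, -0.3633, 0.0742]
tool_rot: [-0.073, -0.703, 0.704, 0.073]
ft_force: [-3.3, 3.0, 16.2]
grip_width: 0.0004
time: 65.9
position: [0.4916, -0.3634, 0.074]
tool_rot: [-0.073, -0.703, 0.704, 0.073]
ft_force: [-5.9, 4.1, 27.1]
grip_width: 0.0005
```

Hard bottom (stop force jumped to 27 N at z = 0.074). Retract.

```bash
python3 -m creep '[[[0,-10,0],0,0],[[0,-30,0],0,0],[[0,-45,0],0,0],[[0,-45,0],0,0],[[0,-45,0],0,0],[[0,0,0],0,0],[[0,0,0],0,0]]'
python3 -m creep '[[[0,-20,30],0,0],[[0,0,45],0,0],[[0,0,45],0,0],[[0,0,40],0,0],[[0,0,0],0,0],[[0,0,0],0,0]]'
python3 - <<'E'
from h import *
s=snap('side','s41'); snap('top','t41'); w=snap('wrist','w41')
a=cv2.imread('pics/s41.png')[240:350,280:390]; cv2.imwrite('pics/s41y.png',cv2.resize(a,None,fx=5,fy=5,interpolation=cv2.INTER_CUBIC))
for n,S in dict(red=[.5716,-.2797],yellow=[.5128,-.2668],blue=[.4537,-.2548]).items(): print(n,(proj(s,np.array(S+[.167]))-[280,240])*5)
print(robot.get_obs()['position'],robot.get_obs()['ft_force'])
E
```

```text
time: 66.6
position: [0.492, -0.3636, 0.2457]
tool_rot: [-0.074, -0.703, 0.704, 0.072]
ft_force: [-0.1, 0.4, 0.2]
grip_width: 0.0005
time: 67.2
position: [0.4575, -0.5195, 0.2614]
tool_rot: [0.073, 0.705, -0.702, -0.075]
ft_force: [0.1, 0.0, 0.1]
grip_width: 0.0004
red [370.80009857 159.85855112]
yellow [259.75662505 148.46814585]
blue [149.19864747 138.49063481]
[ 0.45887973 -0.51795845  0.26336272] [-1.31519098  0.02905017  0.57207727]
```

View pics/s41y.png

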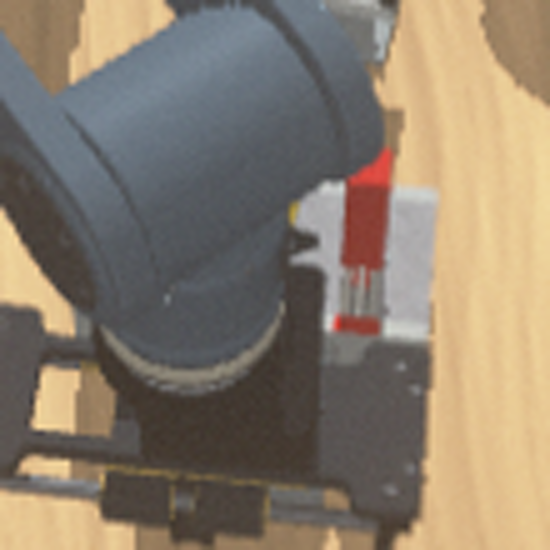

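View pics/t41.png

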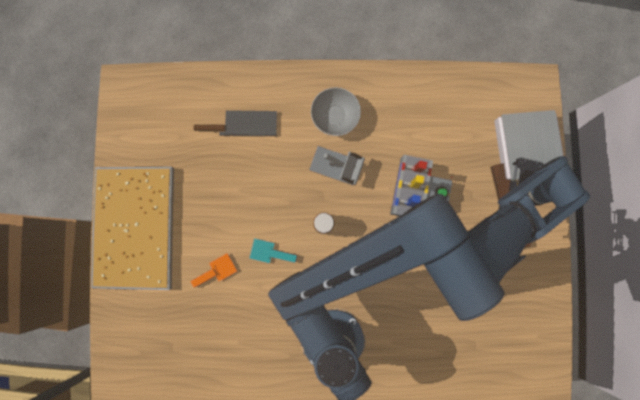

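```bash
python3 -m creep '[[[0,-40,0],0,0],[[30,-40,10],0,0],[[40,-30,20],0,0],[[40,0,20],0,0],[[0,0,0],0,0],[[0,0,0],0,0]]'
python3 - <<'E'
from h import *
s=snap('side','s42'); w=snap('wrist','w42')
a=cv2.imread('pics/s42.png')[240:350,280:390]; cv2.imwrite('pics/s42y.png',cv2.resize(a,None,fx=5,fy=5,interpolation=cv2.INTER_CUBIC))
print(robot.get_obs()['position'],robot.get_obs()['ft_force'])
b,c=load('top0')['pixels'],load('t41')['pixels']
for n,r in dict(cleaver=(190,100,285,145),bowl=(308,84,366,142),jar=(305,205,340,240)).items():
    x0,y0,x1,y1=r; print(n,np.abs(b[y0:y1,x0:x1].astype(int)-c[y0:y1,x0:x1]).mean())
E
```

```text
time: 67.95
position: [0.3444, -0.5443, 0.372]
tool_rot: [0.073, 0.704, -0.703, -0.073]
ft_force: [-0.1, -0.5, -0.3]
grip_width: 0.0004
[ 0.34568183 -0.54402985  0.37128047] [ 0.27705405  0.08749071 -0.50480683]
cleaver 8.805692007797271
bowl 9.126040428061831
jar 9.901496598639456
```

View pics/s42y.png

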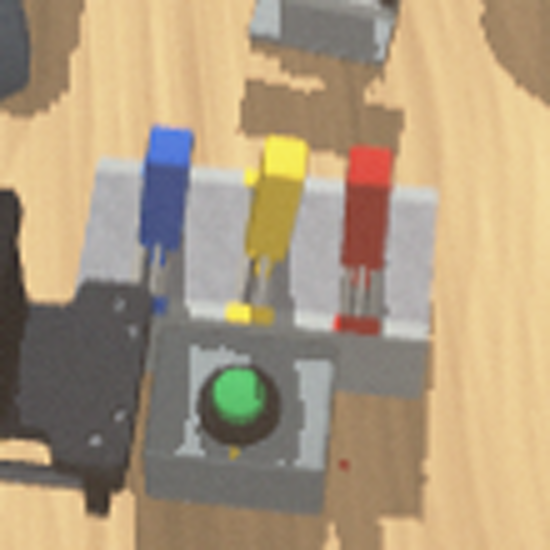

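View pics/w42.png

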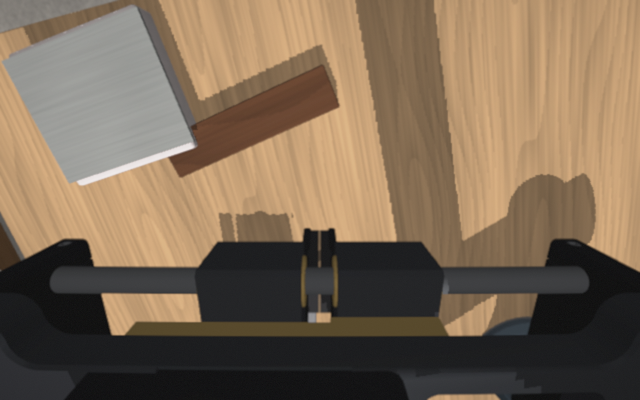

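```bash
python3 -c "
from rig import robot
print(robot.hand_in())"
```

```text
the job is handed in; nothing more can be done
None
```

All three scrapers were on the table. I put red, then yellow, then blue away, each laid on the rest and let go before I regripped it and stood it in its slot. I then pressed the start button and handed the job in at about 68 s; no verdict is reported.

**On the rest:** The butt end was within 2–5 px of where it should appear for all three after I let go.

**In the slots:** Red stands upright. Yellow and blue lean about 12–13 mm at the butt, inside the 30 mm limit. I judged them to be at the slot floor from the height of the butt ends in the pictures. Red and yellow also showed a push-back force there, but blue showed no clear one before I let go.

**Button:** It hit a hard stop, with the force rising to about 27 N at the bottom. It was let go and nothing touches it now.

**Bystanders and arm:** The bowl, jar and cleaver look unmoved in the top view. The arm is clear of everything.

**Checks that disagreed:**
- The top camera read x about 4–6 mm larger than the side and wrist cameras for the scrapers, so I relied on the wrist and side views.
- The view rays for the button missed each other by 2–5 mm, depending on the camera pair.

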